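# Clear the sorting board on the deck bench

### The job

Get the sorting board ready, in any order: turn the rinse pump's flow knob fully anticlockwise to its stop, lift the red-capped jars off the board and stand them upright on the green pad, and slide the loose grey catch tray up so that its low lip is flush and in line with the board's open edge. Once all that is done, take the scraper and wipe every chip off the board into the tray: use the scraper and never your fingers on chips that lie on the board (one that drops on the bench may be picked up and put in the tray). Finally stand the scraper upright on its black mat, with knob, jars and tray still as you set them, and the bottle, tube box and tube rack left where they are.

Things in the scene. Friction and masses are not known exactly. Their poses are not given: they have to be found in the camera images.
- knob (a joint): flow knob, blue, in the middle of the top of the grey rinse pump control box (fixed, 110 x 120 x 55 mm, standing on the bench); value in rad, 0 = off, the stop at fully anticlockwise seen from above; grows as it is turned clockwise, up to 2.8
- knob_grip (a point): on the knob's vertical axis at the height to grip it; x runs along the knob's grip bar and turns with the knob. Bar 44 mm long, 14 mm thick, its top 7 mm above this point and its foot 23 mm below; this point is 92 mm above the bench
- board: white sorting board, fixed, 220 x 220 mm, its flat top 40 mm above the bench; blue rims 15 mm wide and 14 mm high along its +x, -x and +y sides, no rim on its -y side (the open edge), so the flat inside measures 190 mm along x; origin at the centre of its underside
- board_edge (a point): middle of the board's open edge, on the top surface (40 mm up); axes as the board's, -y points away from the board towards the tray
- tray: loose grey catch tray, 220 x 120 mm (x, y), 0.4 kg, walls 6 mm thick and 40 mm high, but its +y wall (the lip, which goes against the board) only 30 mm high; floor 4 mm thick; open above; origin at the centre of its underside
- tray_lip (a point): middle of the outer face of the tray's lip, at its top (30 mm up); axes as the tray's, +y points at the board. Flush when it lies straight below board_edge
- tray_tab (a point): grip point on the orange tab that stands up in the middle of the tray's -y wall: tab 60 mm along x, 12 mm thick (y), from 40 to 86 mm above the tray's underside; this point is 66 mm up
- scraper: scraper block: yellow block with black sole, 110 x 44 mm (x, y), 28 mm high, with a black grip rib above it, 60 mm along x, 16 mm thick (y), from 28 to 74 mm up; 0.2 kg; the sole's long edge (x) is the wiping edge; origin at the centre of the sole
- scraper_grip (a point): grip point in the scraper's rib, 54 mm above the sole; axes as the scraper's
- mat: black rubber mat for the scraper, fixed, 160 x 90 mm, 3 mm thick; origin at the centre of its underside
- pad: flat green pad for the jars, fixed, 160 x 70 mm (x, y), 4 mm thick; origin at the centre of its underside
- jar1: closed specimen jar, clear with a red cap, 42 mm across, 58 mm tall, 90 g, starts standing on the board; origin at the centre of its underside. May be absent
- jar2: closed specimen jar, clear with a red cap, 42 mm across, 58 mm tall, 90 g, starts standing on the board; origin at the centre of its underside. May be absent
- jar3: closed specimen jar, clear with a red cap, 42 mm across, 58 mm tall, 90 g, starts standing on the board; origin at the centre of its underside. May be absent
- chip1: loose oblong shell/stone chip, 24 x 18 mm (x, y), 9 mm thick, 14 g; origin at the centre of its underside. May be absent
- chip2: loose round shell/stone chip, disc 24 mm across, 9 mm thick, 14 g; origin at the centre of its underside. May be absent
- chip3: loose oblong shell/stone chip, 24 x 18 mm (x, y), 9 mm thick, 14 g; origin at the centre of its underside. May be absent
- chip4: loose round shell/stone chip, disc 22 mm across, 9 mm thick, 14 g; origin at the centre of its underside. May be absent
- chip5: loose oblong shell/stone chip, 24 x 18 mm (x, y), 9 mm thick, 14 g; origin at the centre of its underside. May be absent
- chip6: loose round shell/stone chip, disc 26 mm across, 9 mm thick, 14 g; origin at the centre of its underside. May be absent
- chip7: loose oblong shell/stone chip, 24 x 18 mm (x, y), 9 mm thick, 14 g; origin at the centre of its underside. May be absent
- bottle: bystander: clear sample bottle with a blue cap, 84 mm across, 190 mm tall; origin at the centre of its underside
- tube_box: bystander: tube box with a blue lid, 94 x 134 x 72 mm; origin at the centre of its underside
- tube_rack: bystander: green tube rack with capped tubes, 90 x 200 mm, 67 mm high; origin at the centre of its underside
Mind the look-alikes: they are no part of the job. Leave any blue or yellow look-alike of the jar2 alone. Leave any pink or yellow look-alike of the part that bears knob alone.

How it is judged:
On the way, in this order (a step that is already met when the one before it is completed fails the run):
1. the pump's knob is off, every jar stands on the pad, and the tray's lip is flush and in line with the board's open edge (value of joint knob below 0.1 rad and x of jar1 in the frame of pad between -0.08 and 0.08 m and y of jar1 in the frame of pad between -0.035 and 0.035 m and z of jar1 in the frame of pad between -0.002 and 0.009 m and angle between each of jar1, jar2, jar3's own z axis and vertical below 0.1 rad and linear speed of each of jar1, jar2, jar3 below 0.02 m/s and x of jar2 in the frame of pad between -0.08 and 0.08 m and y of jar2 in the frame of pad between -0.035 and 0.035 m and z of jar2 in the frame of pad between -0.002 and 0.009 m and x of jar3 in the frame of pad between -0.08 and 0.08 m and y of jar3 in the frame of pad between -0.035 and 0.035 m and z of jar3 in the frame of pad between -0.002 and 0.009 m and y of tray_lip in the frame of board_edge between -0.006 and 0.003 m and x of tray_lip in the frame of board_edge between -0.015 and 0.015 m and angle between the y axis of tray and the y axis of board, either way round below 0.05 rad and angle between tray's own z axis and vertical below 0.06 rad), for 0.3 s.
2. the scraper, held in the gripper, is down on the board (contact force between scraper and the fingers above 2 N and contact force between scraper and board above 0.2 N and z of scraper in the frame of board between 0.03 and 0.05 m), for 0.2 s.
3. every chip is in the tray (x of chip1 in the frame of tray between -0.107 and 0.107 m and y of chip1 in the frame of tray between -0.057 and 0.057 m and z of chip1 in the frame of tray between -0.005 and 0.036 m and x of chip2 in the frame of tray between -0.107 and 0.107 m and y of chip2 in the frame of tray between -0.057 and 0.057 m and z of chip2 in the frame of tray between -0.005 and 0.036 m and x of chip3 in the frame of tray between -0.107 and 0.107 m and y of chip3 in the frame of tray between -0.057 and 0.057 m and z of chip3 in the frame of tray between -0.005 and 0.036 m and x of chip4 in the frame of tray between -0.107 and 0.107 m and y of chip4 in the frame of tray between -0.057 and 0.057 m and z of chip4 in the frame of tray between -0.005 and 0.036 m and x of chip5 in the frame of tray between -0.107 and 0.107 m and y of chip5 in the frame of tray between -0.057 and 0.057 m and z of chip5 in the frame of tray between -0.005 and 0.036 m and x of chip6 in the frame of tray between -0.107 and 0.107 m and y of chip6 in the frame of tray between -0.057 and 0.057 m and z of chip6 in the frame of tray between -0.005 and 0.036 m and x of chip7 in the frame of tray between -0.107 and 0.107 m and y of chip7 in the frame of tray between -0.057 and 0.057 m and z of chip7 in the frame of tray between -0.005 and 0.036 m), for 0.2 s.
At the end, for the whole second after the job is handed in: knob within 0.1 rad of its stop; jars upright on the pad; tray flat, lip within 6 mm of the board's edge, 15 mm sideways, 0.05 rad of square; all chips in the tray; scraper upright on the mat, within 40 mm (along) and 30 mm (across) of its centre; all released, at rest (all of step 1 and all of step 3 and x of scraper in the frame of mat between -0.04 and 0.04 m and y of scraper in the frame of mat between -0.03 and 0.03 m and z of scraper in the frame of mat between -0.002 and 0.009 m and angle between scraper's own z axis and vertical below 0.1 rad and linear speed of scraper below 0.02 m/s and linear speed of each of chip1, chip2, chip3, chip4, chip5, chip6, chip7, tray below 0.03 m/s); the robot touches nothing.
It fails at once if a chip on the board is touched with the fingers ((contact force between chip1 and the fingers above 1.5 N and z of chip1 in the frame of board above 0.033 m and y of chip1 in the frame of board_edge above 0.005 m) or (contact force between chip2 and the fingers above 1.5 N and z of chip2 in the frame of board above 0.033 m and y of chip2 in the frame of board_edge above 0.005 m) or (contact force between chip3 and the fingers above 1.5 N and z of chip3 in the frame of board above 0.033 m and y of chip3 in the frame of board_edge above 0.005 m) or (contact force between chip4 and the fingers above 1.5 N and z of chip4 in the frame of board above 0.033 m and y of chip4 in the frame of board_edge above 0.005 m) or (contact force between chip5 and the fingers above 1.5 N and z of chip5 in the frame of board above 0.033 m and y of chip5 in the frame of board_edge above 0.005 m) or (contact force between chip6 and the fingers above 1.5 N and z of chip6 in the frame of board above 0.033 m and y of chip6 in the frame of board_edge above 0.005 m) or (contact force between chip7 and the fingers above 1.5 N and z of chip7 in the frame of board above 0.033 m and y of chip7 in the frame of board_edge above 0.005 m)).
It fails at once if a bystander (bottle, tube box, tube rack) is moved more than 20 mm or tipped (distance of any of bottle, tube_box, tube_rack from where it was at the start of the episode above 0.02 m or angle between bottle's own z axis and vertical above 0.3 rad).
Of chip1, chip2, chip3, chip4, chip5, chip6, chip7 only 4 to 7 are there at a start; the rules pass over those that are not, and their reading is None.
Of jar1, jar2, jar3 only 2 to 3 are there at a start; the rules pass over those that are not, and their reading is None.
At some moment in a run one of tray, scraper may be knocked a few centimetres aside while the robot is not near it.
Once in a run the grip may slacken for a moment while it holds something.
It also fails if it takes over 208 s, if anything falls off the work surface, if the arm or the gripper's body presses on something with over 40 N, if the wrist force passes 120 N, or if a joint passes its speed limit or range.

### The arm

A 6-joint arm with a two-finger parallel gripper is mounted at the origin on the work surface. World frame = base frame: x ahead of the robot, y to its left, z up, the work surface at z = 0. Lengths are in m, angles in rad, forces in N, time in s.
With the tool pointing down it reaches from about 0.4 to 0.825 m from the base axis. Payload 7 kg.
Tool frame: the origin (TCP) lies at the very end of the fingers, on their centre line; the grasp point (between the pads) lies 19 mm behind it; z points along the fingers, y is the line along which they close (so a half turn about z gives the same grasp; the last joint's range is limited). The gripper opens to 88 mm and grips with 3 to 60 N. Pads are 19 mm wide; open, the fingers measure 130 mm over their backs; the gripper's body (78 mm by 193 mm) begins 47 mm behind the grasp point.
Start: joints at [1.614, 0.359, 0.012, 0, -1.224, -0.288], TCP at [0.164, 0.655, 0.227] pointing down, gripper open.
Joint ranges: [-3.07, 3.07], [-1.43, 2.12], [-1.02, 1.25], [-3.03, 1.67], [-3.05, -0], [-3.03, 3.03]. Speed limits (rad/s): [2.39, 2.39, 3.01, 3.14, 3.14, 3.14].

### API

Orientations are given as [roll, pitch, yaw] about the fixed x, y, z axes, in that order (R = Rz(yaw) Ry(pitch) Rx(roll)).
In Python, from station import * gives the robot as it stands.
- The arm moves only by the tool servo_tool, never from a script. Its argument "moves" is a list of rows, each an object of numbers: "jaw": the opening, from 0 (shut) to 1 (fully open); "dx", "dy", "dz": the shift along the world's x, y, z in m; "roll": the turn about the world's z in degrees. A call has exactly 10 rows; each row shifts and turns the commanded pose from where the row before left it; what a row does not reach is not made up. A row lasts 1/8 s, in which the tool goes at most 62.5 mm and 10.7 degrees, less where a joint would pass 70% of its speed; a pose out of reach is approached as far as the arm can. A call with a gripper value outside its range is refused whole. The fingers move at their own pace and stop on an object; "newtons" is the grip in N (left out, the last holds). Time passes only in rows, so rows that do not move let the fingers close, or fill a call up. It gives the time, the measured TCP pose, the force, the opening and the grip force at its end, in the units of the state.
- get_state(): the state, without advancing time (a new reading comes with each control period).
- grab_frame(name): name is "scene" or "top" or "wrist"; returns (picture, depth): 480x640x3 uint8, red, green, blue; 480x640 float32, m along the optical axis (not along the pixel's ray), 0 where there is no reading.
- calibration(name): a dict with "intrinsics" (3x3 intrinsics, pixels), "k1" (the pictures are not rectified: a ray, as slopes to the right and down, at radius r is drawn at 1 + k1 r^2 times it, then the intrinsics apply), "R" (3x3) and "t" (3): a world point X has camera coordinates R X + t. Camera axes: x right, y down, z forward; pixel columns grow to the right and rows downward; lengths in m; the calibration is good to about 2 mm. A picture is of the moment at which its call begins: read the wrist's pose just before it. calibration takes no time and is no camera call; for the wrist camera it gives the pose at the moment of the call.
- job_done(): hands the job in; it is judged then, once.
The state is a dict: "t": time; "q": joint angles; "qd": joint speeds; "joint_efforts": joint torques, N m; "eef_pos": TCP position; "ee_rot": TCP orientation; "force": force on the tool from outside, world axes, zero at the start; "moment": the same for the moment, N m; "width": finger opening in m; "gripper_force": force on a finger pad.
Only numpy, scipy, OpenCV 4.12 (cv2) and the standard library are available. Lean on these libraries where they do the work, as an engineer would, in place of code of your own. Each camera call takes 0.05 s, during which the arm holds its last target. There are 200 camera calls.

## Working session

There is one attempt and no reset: what is moved stays moved. The work goes in short steps, Python scripts to look and compute and a tool call to move; the robot and the scene stay as the last step left them, time stands still between calls to the robot, and variables do not carry over. Pictures are saved under pics/ and viewed, at most 16 in all, crops included, and the job is handed in when it is done.

Besides the shell and the picture viewer there is one more tool, called after "Call:" in YAML: its name, and indented under it one key for each argument. servo_tool: Moves the arm, as the interface text tells. Its arguments: {"type":"object","properties":{"moves":{"type":"array","items":{"type":"object","properties":{"jaw":{"type":"number"},"dx":{"type":"number"},"dy":{"type":"number"},"dz":{"type":"number"},"roll":{"type":"number"}}}},"newtons":{"type":"number"}},"required":["moves"]}

```bash
mkdir -p pics; ls; python3 - <<'E'
from station import *
import cv2,numpy as np
s=get_state();print({k:np.round(v,3) for k,v in s.items()})
for n in("scene","top","wrist"):
    c=calibration(n);p,d=grab_frame(n);np.savez('pics/%s0.npz'%n,p=p,d=d,**c)
    cv2.imwrite('pics/%s0.png'%n,p[:,:,::-1]);print(n,np.round(c['intrinsics'],1).tolist(),c['k1'],np.round(c['R'],3).tolist(),np.round(c['t'],3), (d>0).mean())
E
```

```text
pics
{'t': np.float64(0.0), 'q': array([ 1.614,  0.359,  0.011, -0.   , -1.224, -0.288]), 'qd': array([ 0.   ,  0.   , -0.   , -0.002, -0.   ,  0.001]), 'joint_efforts': array([ 0.0000e+00, -5.8272e+01,  2.9305e+01,  6.9970e+00,  7.0000e-03,
       -0.0000e+00]), 'eef_pos': array([0.164, 0.654, 0.226]), 'ee_rot': array([ 3.14 , -0.   , -0.245]), 'force': array([0.252, 0.056, 0.219]), 'moment': array([ 0.018, -0.03 , -0.021]), 'gripper_force': np.float64(0.0), 'width': np.float64(0.088)}
scene [[478.0, 0.0, 327.3], [0.0, 478.0, 239.0], [0.0, 0.0, 1.0]] 0.007940924226419184 [[-0.851, 0.525, -0.003], [0.369, 0.594, -0.715], [-0.374, -0.61, -0.699]] [ 0.482 -0.039  1.307] 0.9960904947916667
top [[614.8, 0.0, 315.9], [0.0, 614.8, 241.0], [0.0, 0.0, 1.0]] 0.057121312291923194 [[-0.005, -1.0, -0.01], [-0.989, 0.006, -0.145], [0.145, 0.009, -0.989]] [-0.124  0.477  1.572] 0.9961360677083333
wrist [[385.2, 0.0, 317.8], [0.0, 385.2, 241.4], [0.0, 0.0, 1.0]] -0.03038586841898378 [[-0.243, -0.97, 0.001], [-0.933, 0.234, 0.272], [-0.264, 0.065, -0.962]] [ 0.674 -0.035  0.391] 0.9960904947916667
```

View pics/top0.png

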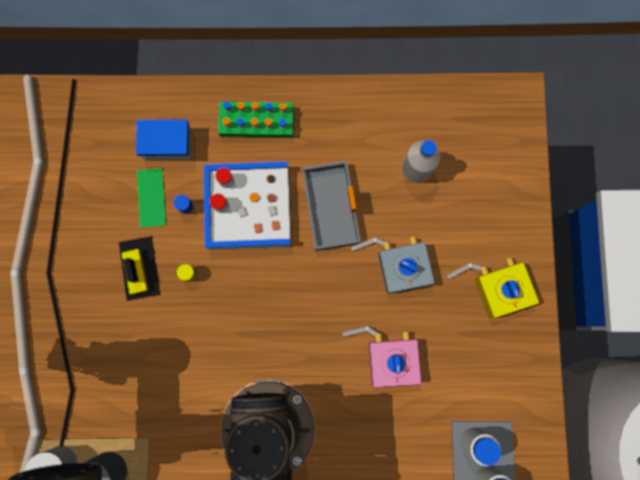

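View pics/scene0.png

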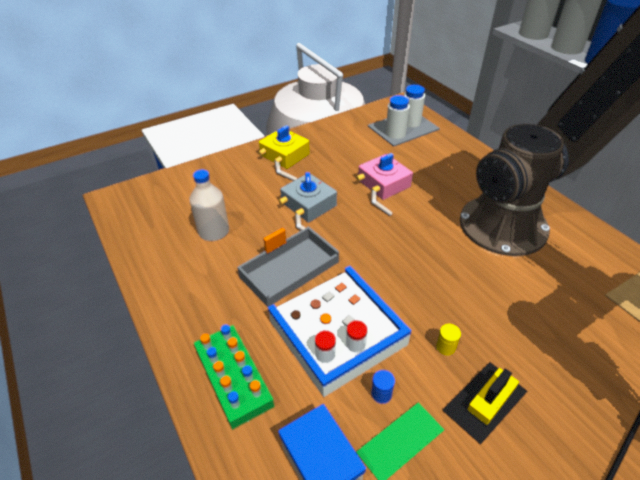

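The top view shows two red-capped jars on the board at (223,176) and (218,201). The grey pump is at (408,267) with the tray to the left of it at (332,205). The green pad is at (151,198), and the scraper on its mat at (135,270). There are seven chips around (242–276, 179–228).

Candidates for jar2 are the red caps at (223,176) and (218,201), a blue one at (183,204) and a yellow one at (185,272). The red ones on the board fit the description. Candidates for the knob box are grey (408,267), yellow (508,290) and pink (396,363). The grey one fits. I'll confirm both in one crop.

```bash
cat > h.py <<'E'
import numpy as np,cv2,json
def load(f):
    z=np.load('pics/%s.npz'%f);return z['p'],z['d'],dict(K=z['intrinsics'],k1=float(z['k1']),R=z['R'],t=z['t'])
def snap(n,f):
    from station import grab_frame,calibration,get_state
    c=calibration(n);p,d=grab_frame(n);np.savez('pics/%s.npz'%f,p=p,d=d,**c);cv2.imwrite('pics/%s.png'%f,p[:,:,::-1])
    return load(f)
def rays(c,px):
    u=cv2.undistortPoints(np.float64(px).reshape(-1,1,2),c['K'],np.array([c['k1'],0,0,0,0.])).reshape(-1,2)
    D=np.c_[u,np.ones(len(u))]@c['R']; return -c['R'].T@c['t'],D
def onz(c,px,z):
    o,D=rays(c,px);return o+D*((z-o[2])/D[:,2])[:,None]
def tri(c1,p1,c2,p2):
    o1,d1=rays(c1,[p1]);o2,d2=rays(c2,[p2]);A=np.c_[d1[0],-d2[0]];s=np.linalg.lstsq(A,o2-o1,rcond=None)[0]
    a=o1+s[0]*d1[0];b=o2+s[1]*d2[0];return (a+b)/2,np.linalg.norm(a-b)
def mask(p,col,win=None):
    h=cv2.cvtColor(p,cv2.COLOR_RGB2HSV);H,S,V=[h[...,i].astype(int) for i in range(3)]
    m={'red':((H<6)|(H>172))&(S>190)&(V>90),'blue':(H>100)&(H<125)&(S>160)&(V>60),'green':(H>50)&(H<75)&(S>150)&(V>60),
       'yellow':(H>25)&(H<34)&(S>180)&(V>110),'orange':(H>8)&(H<18)&(S>210)&(V>170),'grey':(S<80)&(V>50)&(V<150),'white':(S<50)&(V>165),'black':(V<50)}[col].astype(np.uint8)
    if win is not None:
        x0,y0,x1,y1=win;k=np.zeros_like(m);k[y0:y1,x0:x1]=1;m*=k
    return m
def blobs(m,amin=10):
    n,l,s,c=cv2.connectedComponentsWithStats(m);return sorted([(int(s[i,4]),c[i].round(1).tolist(),s[i,:4].tolist(),(l==i).astype(np.uint8)) for i in range(1,n) if s[i,4]>=amin],key=lambda b:-b[0])
def rect(m,c,z):
    "min-area rectangle of a blob on plane z: centre, sizes(long,short), angle of long side deg"
    k=max(cv2.findContours(m,cv2.RETR_EXTERNAL,cv2.CHAIN_APPROX_NONE)[0],key=len).reshape(-1,2)
    P=onz(c,k,z)[:,:2];(x,y),(w,h),a=cv2.minAreaRect((P*1000).astype(np.float32))
    if w<h:w,h,a=h,w,a+90
    return np.round([x,y,w,h,(a+90)%180-90],1)
E
python3 - <<'E'
from h import *
p,d,c=load('top0');ps,ds,cs=load('scene0')
print('red top',[b[:2] for b in blobs(mask(p,'red',(195,155,300,255)))],'scene',[b[:2] for b in blobs(mask(ps,'red',(300,310,380,370)))])
for nm,col,w,z in(('pad','green',(130,160,170,235),.004),('board rim','blue',(200,155,296,252),.054),('scraper','yellow',(115,235,162,302),.031),('tab','orange',(340,175,365,220),.08),('knob','blue',(395,250,425,285),.099),('box','grey',(375,235,440,298),.055)):
    b=blobs(mask(p,col,w))[0];print(nm,b[:3],rect(b[3],c,z))
for nm,col,w in(('pad','green',(350,400,450,480)),('knob','blue',(295,170,320,195)),('tab','orange',(255,225,295,255)),('scr','yellow',(465,360,525,430))):
    print('scene',nm,[b[:2] for b in blobs(mask(ps,col,w))][:2])
a=cv2.resize(p[150:300,110:310],(800,600),interpolation=3);b=cv2.resize(p[230:380,350:550],(800,600),interpolation=3)
v=np.vstack([cv2.resize(p[150:300,120:320],(800,600),interpolation=2)[::2,::2],cv2.resize(p[230:380,350:550],(400,300))]) 
v=np.hstack([cv2.resize(p[150:300,120:320],(400,300),interpolation=2),cv2.resize(p[230:380,350:550],(400,300),interpolation=2)])
cv2.imwrite('pics/crop1.png',v[:,:,::-1])
E
```

```text
red top [(168, [217.6, 201.4]), (161, [223.3, 175.5])] scene [(280, [324.8, 340.3]), (265, [356.4, 329.8])]
pad (1360, [151.0, 197.4], [138, 169, 27, 58]) [602.  315.9 153.5  65.    5.5]
board rim (1161, [234.2, 207.2], [204, 162, 86, 86]) [570.8  55.1 218.6 217.9   2.1]
scraper (201, [136.3, 286.6], [127, 281, 20, 13]) [359.2 337.6  49.6  31.   89.6]
tab (85, [351.4, 197.6], [349, 187, 6, 22]) [ 581.3 -218.4   55.3   10.1    8.5]
knob (211, [408.0, 266.6], [399, 258, 19, 17]) [ 401.8 -354.9   40.9   38.2  -45.7]
box (1439, [406.5, 265.7], [379, 242, 56, 51]) [ 404.2 -356.9  125.1  113.7  -78.5]
scene pad [(3098, [399.2, 441.9])]
scene knob [(153, [307.8, 184.5])]
scene tab [(280, [275.2, 239.3])]
scene scr [(986, [492.4, 397.6])]
```

View pics/crop1.png

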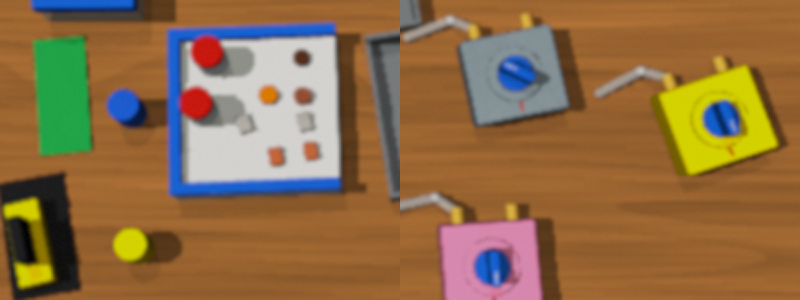

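The crop confirms the red jars on the white board and the grey pump as the targets. I'm moving the wrist camera over the board and pad.

Call:
servo_tool:
  moves:
    - {"dx": 0.04,"dy": -0.04,"dz": 0.01,"roll": 1.4,"jaw": 1}
    - {"dx": 0.04,"dy": -0.04,"dz": 0.01,"roll": 1.4,"jaw": 1}
    - {"dx": 0.04,"dy": -0.04,"dz": 0.01,"roll": 1.4,"jaw": 1}
    - {"dx": 0.04,"dy": -0.04,"dz": 0.01,"roll": 1.4,"jaw": 1}
    - {"dx": 0.04,"dy": -0.04,"dz": 0.01,"roll": 1.4,"jaw": 1}
    - {"dx": 0.04,"dy": -0.05,"dz": 0.01,"roll": 1.4,"jaw": 1}
    - {"dx": 0.04,"dy": -0.05,"dz": 0.01,"roll": 1.4,"jaw": 1}
    - {"dx": 0.04,"dy": -0.05,"dz": 0.01,"roll": 1.4,"jaw": 1}
    - {"dx": 0.04,"dy": -0.05,"dz": 0,"roll": 1.4,"jaw": 1}
    - {"dx": 0.03,"dy": -0.04,"dz": 0,"roll": 1.4,"jaw": 1}

```text
t: 1.4
eef_pos: [0.5494, 0.2194, 0.3055]
ee_rot: [-3.142, 0.0, -0.0]
force: [1.2, 1.2, -0.6]
width: 0.0877
gripper_force: 0.0
```

```bash
python3 - <<'E'
from h import *
from station import get_state
s=get_state();print(s['t'],s['eef_pos'],s['ee_rot'])
pw,dw,cw=snap('wrist','w1');print(-cw['R'].T@cw['t'])
ct=load('top0')[2];cs=load('scene0')[2]
for a,b in(((217.6,201.4),(356.4,329.8)),((223.3,175.5),(324.8,340.3)),((151,197.4),(399.2,441.9)),((351.4,197.6),(275.2,239.3)),((408,266.6),(307.8,184.5))):print(tri(ct,a,cs,b))
print([b[:3] for b in blobs(mask(pw,'red'),150)])
E
```

```text
1.4 [0.54941477 0.21935417 0.30551212] [-3.14151229e+00  1.94133710e-06 -3.80846912e-04]
[0.62202392 0.21881142 0.46454129]
(array([0.5722719 , 0.12235876, 0.08774691]), np.float64(0.0016727572381024164))
(array([0.63938479, 0.1094453 , 0.08744924]), np.float64(0.00021353708312306973))
(array([ 0.60452076,  0.31844531, -0.00736848]), np.float64(0.001787465248081961))
(array([ 0.58352535, -0.21850274,  0.06415777]), np.float64(0.0022672553931698345))
(array([ 0.40548258, -0.36098765,  0.06635492]), np.float64(0.0029887097148265057))
[(753, [440.9, 115.2], [416, 93, 42, 42])]
```

View pics/w1.png

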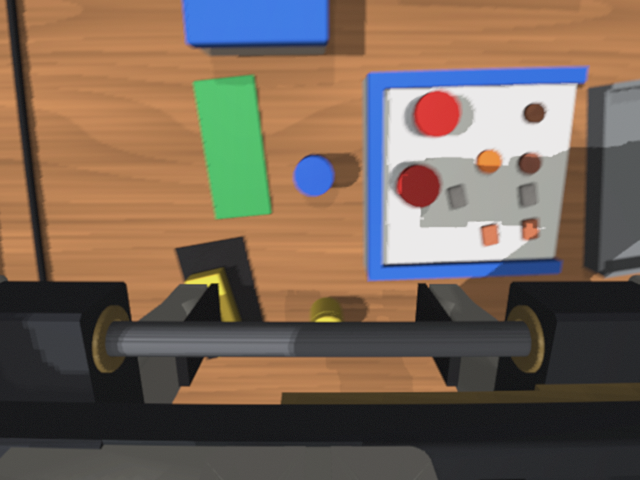

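The wrist view shows jar A at (437,113), jar B at (418,186), the pad at (232,146), seven chips, and the board's open edge at about x=565–580, with the tray's near wall at 595.

```bash
python3 - <<'E'
from h import *
p,d,c=load('w1');ct=load('top0')[2]
def cap(win):
    h=cv2.cvtColor(p,cv2.COLOR_RGB2HSV);m=(((h[...,0]<6)|(h[...,0]>172))&(h[...,1]>190)).astype(np.uint8);k=np.zeros_like(m);x0,y0,x1,y1=win;k[y0:y1,x0:x1]=1
    return blobs(m*k)[0]
for w,pt in(((410,85,465,140),(223.3,175.5)),((390,160,445,212),(217.6,201.4))):
    b=cap(w);print(b[:3],rect(b[3],c,.098),'tri',tri(c,b[1],ct,pt),'depth',np.median(d[b[3]>0]), onz(ct,[pt],.095))
b=blobs(mask(p,'green',(180,60,280,230)))[0];print('pad',b[1],rect(b[3],c,.004),tri(c,b[1],ct,(151,197.4)))
h=cv2.cvtColor(p,cv2.COLOR_RGB2HSV);m=((h[...,0]>100)&(h[...,0]<125)&(h[...,1]>150)).astype(np.uint8);m[:,:360]=0;m[:60]=0;m[285:]=0
b=blobs(m)[0];print('board',b[2],rect(b[3],c,.054))
E
```

```text
(753, [440.9, 115.2], [416, 93, 42, 42]) [639.  110.9  37.8  35.7 -89.7] tri (array([0.63708336, 0.10737193, 0.09878692]), np.float64(0.001498609775716799)) depth 0.34769475 [[0.63735496 0.10827779 0.095     ]]
(25, [399.8, 182.5], [399, 174, 4, 16]) [577.5 141.   14.3   2.1  -4.5] tri (array([0.5747    , 0.13027697, 0.05957619]), np.float64(0.00776132332769579)) depth 0.36425197 [[0.57008674 0.12165513 0.095     ]]Traceback (most recent call last):
  File "<stdin>", line 8, in <module>
IndexError: list index out of range
```

```bash
python3 - <<'E'
from h import *
p,d,c=load('w1');ct=load('top0')[2]
h=cv2.cvtColor(p,cv2.COLOR_RGB2HSV).astype(int)
print(h[186,418],h[113,437],h[146,232],h[273,450])
print(onz(c,[(437.5,113.5),(418.5,185.5)],.098))
r=p.astype(int);m=((r[...,0]>2*r[...,1])&(r[...,0]>2*r[...,2])&(r[...,0]>60)).astype(np.uint8);m[:,:380]=0;m[:,470:]=0;m[220:]=0
for b in blobs(m,300)[:2]:print(b[:3],rect(b[3],c,.098))
m=((r[...,1]>1.6*r[...,0])&(r[...,1]>1.6*r[...,2])).astype(np.uint8);b=blobs(m,300)[0];print('pad',b[:3],rect(b[3],c,.004),tri(c,b[1],ct,(151,197.4)))
m=((r[...,2]>1.5*r[...,0])&(r[...,2]>1.3*r[...,1])).astype(np.uint8);m[:,:355]=0;b=blobs(m,300)[0];print('board',b[:3],rect(b[3],c,.054))
E
```

```text
[  1 185 134] [  1 190 217] [ 67 143 194] [109 186 226]
[[0.63925784 0.11001298 0.098     ]
 [0.57374855 0.12301173 0.098     ]]
(1608, [436.4, 113.5], [414, 91, 46, 45]) [639.1 111.   40.5  39.  -78.2]
(1339, [417.9, 185.5], [397, 165, 42, 42]) [573.7 123.4  40.9  36.2  64.7]
pad (7977, [233.2, 145.7], [194, 75, 77, 144]) [603.2 317.1 158.   67.9   5.4] (array([ 0.60705277,  0.32297863, -0.02153249]), np.float64(0.00022226038583321846))
board (9169, [440.3, 166.9], [367, 67, 220, 213]) [573.4  56.  221.4 220.7 -88. ]
```

Call:
servo_tool:
  moves:
    - {"dx": 0.0222,"dy": -0.0272,"dz": -0.02,"jaw": 1}
    - {"dx": 0.0222,"dy": -0.0272,"dz": -0.02,"jaw": 1}
    - {"dx": 0.0222,"dy": -0.0272,"dz": -0.02,"jaw": 1}
    - {"dx": 0.0222,"dy": -0.0272,"dz": -0.02,"jaw": 1}
    - {"dz": -0.045,"jaw": 1}
    - {"dz": -0.045,"jaw": 1}
    - {"dz": -0.045,"jaw": 1}
    - {"dz": -0.02,"jaw": 1}
    - {"jaw": 0.3}
    - {"jaw": 0.3}
  newtons: 20

```text
$.moves[0]: bad value
```

Call:
servo_tool:
  moves:
    - {"jaw": 0.3}
    - {"dz": 0.03,"jaw": 0.3}
    - {"dz": 0.035,"jaw": 0.3}
    - {"dy": 0.035,"jaw": 0.3}
    - {"dy": 0.035,"jaw": 0.3}
    - {"dy": 0.035,"jaw": 0.3}
    - {"dy": 0.035,"jaw": 0.3}
    - {"dy": 0.035,"jaw": 0.3}
    - {"dy": 0.035,"jaw": 0.3}
    - {"jaw": 0.3}

```text
$.moves[0]: bad value
```

Call:
servo_tool:
  moves:
    - {"dx": 0.0222,"dy": -0.0272,"dz": -0.02,"roll": 0,"jaw": 1}
    - {"dx": 0.0222,"dy": -0.0272,"dz": -0.02,"roll": 0,"jaw": 1}
    - {"dx": 0.0222,"dy": -0.0272,"dz": -0.02,"roll": 0,"jaw": 1}
    - {"dx": 0.0222,"dy": -0.0272,"dz": -0.02,"roll": 0,"jaw": 1}
    - {"dx": 0,"dy": 0,"dz": -0.045,"roll": 0,"jaw": 1}
    - {"dx": 0,"dy": 0,"dz": -0.045,"roll": 0,"jaw": 1}
    - {"dx": 0,"dy": 0,"dz": -0.045,"roll": 0,"jaw": 1}
    - {"dx": 0,"dy": 0,"dz": -0.02,"roll": 0,"jaw": 1}
    - {"dx": 0,"dy": 0,"dz": 0,"roll": 0,"jaw": 0.3}
    - {"dx": 0,"dy": 0,"dz": 0,"roll": 0,"jaw": 0.3}
  newtons: 20

```text
t: 2.7
eef_pos: [0.6379, 0.1129, 0.0715]
ee_rot: [-3.141, -0.001, -0.0]
force: [0.1, -0.1, 1.0]
width: 0.0731
gripper_force: 0.0
```

Call:
servo_tool:
  moves:
    - {"dx": 0,"dy": 0,"dz": 0,"roll": 0,"jaw": 0.3}
    - {"dx": 0,"dy": 0,"dz": 0,"roll": 0,"jaw": 0.3}
    - {"dx": 0,"dy": 0,"dz": 0,"roll": 0,"jaw": 0.3}
    - {"dx": 0,"dy": 0,"dz": 0,"roll": 0,"jaw": 0.3}
    - {"dx": 0,"dy": 0,"dz": 0,"roll": 0,"jaw": 0.3}
    - {"dx": 0,"dy": 0,"dz": 0,"roll": 0,"jaw": 0.3}
    - {"dx": 0,"dy": 0,"dz": 0.03,"roll": 0,"jaw": 0.3}
    - {"dx": 0,"dy": 0,"dz": 0.035,"roll": 0,"jaw": 0.3}
    - {"dx": 0,"dy": 0.03,"dz": 0,"roll": 0,"jaw": 0.3}
    - {"dx": 0,"dy": 0.03,"dz": 0,"roll": 0,"jaw": 0.3}

```text
t: 3.95
eef_pos: [0.637, 0.1731, 0.1355]
ee_rot: [-3.141, 0.0, -0.002]
force: [0.9, 0.5, -1.4]
width: 0.0419
gripper_force: 20.0
```

Call:
servo_tool:
  moves:
    - {"dx": 0,"dy": 0.037,"dz": 0,"roll": 0,"jaw": 0.3}
    - {"dx": 0,"dy": 0.037,"dz": 0,"roll": 0,"jaw": 0.3}
    - {"dx": 0,"dy": 0.037,"dz": 0,"roll": 0,"jaw": 0.3}
    - {"dx": 0,"dy": 0.036,"dz": 0,"roll": 0,"jaw": 0.3}
    - {"dx": 0,"dy": 0,"dz": -0.035,"roll": 0,"jaw": 0.3}
    - {"dx": 0,"dy": 0,"dz": -0.035,"roll": 0,"jaw": 0.3}
    - {"dx": 0,"dy": 0,"dz": -0.02,"roll": 0,"jaw": 0.3}
    - {"dx": 0,"dy": 0,"dz": -0.009,"roll": 0,"jaw": 0.3}
    - {"dx": 0,"dy": 0,"dz": 0,"roll": 0,"jaw": 0.3}
    - {"dx": 0,"dy": 0,"dz": 0,"roll": 0,"jaw": 0.68}

```text
t: 5.2
eef_pos: [0.638, 0.3201, 0.0379]
ee_rot: [-3.14, -0.002, -0.0]
force: [0.1, 0.0, 0.3]
width: 0.047
gripper_force: 0.0
```

Call:
servo_tool:
  moves:
    - {"dx": 0,"dy": 0,"dz": 0,"roll": 0,"jaw": 0.68}
    - {"dx": 0,"dy": 0,"dz": 0,"roll": 0,"jaw": 0.68}
    - {"dx": 0,"dy": 0,"dz": 0,"roll": 0,"jaw": 0.68}
    - {"dx": 0,"dy": 0,"dz": 0.04,"roll": 0,"jaw": 0.68}
    - {"dx": 0,"dy": 0,"dz": 0.05,"roll": 0,"jaw": 0.68}
    - {"dx": -0.013,"dy": -0.039,"dz": 0,"roll": 0,"jaw": 0.68}
    - {"dx": -0.013,"dy": -0.039,"dz": 0,"roll": 0,"jaw": 0.68}
    - {"dx": -0.013,"dy": -0.04,"dz": 0,"roll": 0,"jaw": 0.68}
    - {"dx": -0.013,"dy": -0.04,"dz": 0,"roll": 0,"jaw": 0.68}
    - {"dx": -0.012,"dy": -0.039,"dz": 0,"roll": 0,"jaw": 0.68}

```text
t: 6.45
eef_pos: [0.5726, 0.1214, 0.1268]
ee_rot: [-3.141, -0.0, -0.0]
force: [-0.0, -0.1, 0.5]
width: 0.0594
gripper_force: 0.0
```

Call:
servo_tool:
  moves:
    - {"dx": 0,"dy": 0.001,"dz": -0.02,"roll": 0,"jaw": 0.68}
    - {"dx": 0,"dy": 0,"dz": -0.026,"roll": 0,"jaw": 0.68}
    - {"dx": 0,"dy": 0,"dz": -0.01,"roll": 0,"jaw": 0.68}
    - {"dx": 0,"dy": 0,"dz": 0,"roll": 0,"jaw": 0.3}
    - {"dx": 0,"dy": 0,"dz": 0,"roll": 0,"jaw": 0.3}
    - {"dx": 0,"dy": 0,"dz": 0,"roll": 0,"jaw": 0.3}
    - {"dx": 0,"dy": 0,"dz": 0,"roll": 0,"jaw": 0.3}
    - {"dx": 0,"dy": 0,"dz": 0,"roll": 0,"jaw": 0.3}
    - {"dx": 0,"dy": 0,"dz": 0.03,"roll": 0,"jaw": 0.3}
    - {"dx": 0,"dy": 0,"dz": 0.035,"roll": 0,"jaw": 0.3}

```text
t: 7.7
eef_pos: [0.5722, 0.1231, 0.1352]
ee_rot: [3.14, 0.003, -0.001]
force: [0.3, 0.1, -0.8]
width: 0.0417
gripper_force: 20.0
```

Call:
servo_tool:
  moves:
    - {"dx": -0.001,"dy": 0.038,"dz": 0,"roll": 0,"jaw": 0.3}
    - {"dx": -0.001,"dy": 0.038,"dz": 0,"roll": 0,"jaw": 0.3}
    - {"dx": -0.001,"dy": 0.038,"dz": 0,"roll": 0,"jaw": 0.3}
    - {"dx": -0.001,"dy": 0.038,"dz": 0,"roll": 0,"jaw": 0.3}
    - {"dx": 0,"dy": 0.039,"dz": 0,"roll": 0,"jaw": 0.3}
    - {"dx": 0,"dy": 0,"dz": -0.03,"roll": 0,"jaw": 0.3}
    - {"dx": 0,"dy": 0,"dz": -0.035,"roll": 0,"jaw": 0.3}
    - {"dx": 0,"dy": 0,"dz": -0.02,"roll": 0,"jaw": 0.3}
    - {"dx": 0,"dy": 0,"dz": -0.013,"roll": 0,"jaw": 0.3}
    - {"dx": 0,"dy": 0,"dz": 0,"roll": 0,"jaw": 0.3}

```text
t: 8.95
eef_pos: [0.5688, 0.3142, 0.0367]
ee_rot: [3.14, 0.001, -0.001]
force: [0.1, 0.3, -0.3]
width: 0.0423
gripper_force: 20.0
```

Call:
servo_tool:
  moves:
    - {"dx": 0,"dy": 0,"dz": -0.002,"roll": 0,"jaw": 0.3}
    - {"dx": 0,"dy": 0,"dz": 0,"roll": 0,"jaw": 0.68}
    - {"dx": 0,"dy": 0,"dz": 0,"roll": 0,"jaw": 0.68}
    - {"dx": 0,"dy": 0,"dz": 0,"roll": 0,"jaw": 0.68}
    - {"dx": 0,"dy": 0,"dz": 0.03,"roll": 0,"jaw": 0.68}
    - {"dx": 0,"dy": 0,"dz": 0.05,"roll": 0,"jaw": 0.68}
    - {"dx": 0,"dy": -0.03,"dz": 0.05,"roll": 0,"jaw": 0.68}
    - {"dx": -0.01,"dy": -0.04,"dz": 0.04,"roll": 0,"jaw": 0.68}
    - {"dx": -0.015,"dy": -0.05,"dz": 0.03,"roll": 0,"jaw": 0.68}
    - {"dx": -0.015,"dy": -0.05,"dz": 0.03,"roll": 0,"jaw": 0.68}

```text
t: 10.2
eef_pos: [0.5285, 0.1432, 0.2668]
ee_rot: [-3.141, -0.001, -0.0]
force: [0.8, -0.0, 0.7]
width: 0.0596
gripper_force: 0.0
```

Call:
servo_tool:
  moves:
    - {"dx": -0.015,"dy": -0.05,"dz": 0.0,"roll": 0,"jaw": 0.68}
    - {"dx": -0.015,"dy": -0.05,"dz": 0,"roll": 0,"jaw": 0.68}
    - {"dx": -0.015,"dy": -0.05,"dz": 0,"roll": 0,"jaw": 0.68}
    - {"dx": -0.015,"dy": -0.05,"dz": 0,"roll": 0,"jaw": 0.68}
    - {"dx": -0.015,"dy": -0.05,"dz": 0,"roll": 0,"jaw": 0.68}
    - {"dx": -0.015,"dy": -0.05,"dz": 0,"roll": 0,"jaw": 0.68}
    - {"dx": -0.015,"dy": -0.05,"dz": 0,"roll": 0,"jaw": 0.68}
    - {"dx": -0.015,"dy": -0.05,"dz": 0,"roll": 0,"jaw": 0.68}
    - {"dx": -0.015,"dy": -0.05,"dz": 0,"roll": 0,"jaw": 0.68}
    - {"dx": -0.015,"dy": -0.05,"dz": 0,"roll": 0,"jaw": 0.68}

```text
t: 11.45
eef_pos: [0.3784, -0.357, 0.266]
ee_rot: [3.141, -0.001, -0.0]
force: [1.2, 0.2, 0.1]
width: 0.0597
gripper_force: 0.0
```

```bash
python3 - <<'E'
from h import *
from station import get_state
s=get_state();print(s['t'],s['eef_pos'],s['ee_rot'])
snap('wrist','w2');ps,_,_=snap('scene','s2');snap('top','t2')
w=cv2.imread('pics/w2.png');t=cv2.imread('pics/t2.png')
cv2.imwrite('pics/v2.png',np.hstack([cv2.resize(w,(480,360)),cv2.resize(t[120:320,110:288],(320,360))]))
E
```

```text
11.45 [ 0.37840957 -0.35700252  0.26597316] [ 3.14120946e+00 -1.01902982e-03 -3.92085460e-04]
```

View pics/v2.png

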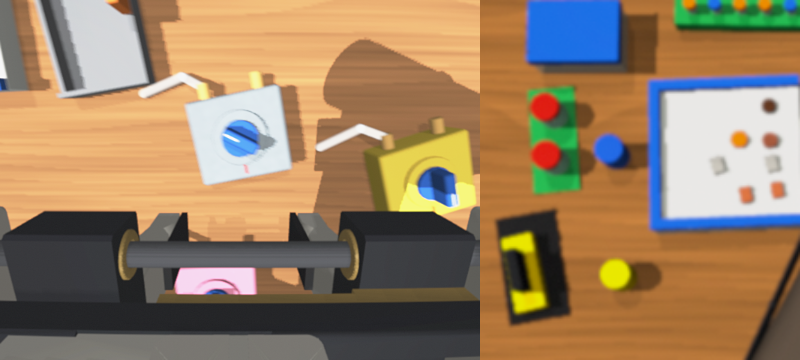

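Both jars stand on the green pad at (545,107) and (545,155) in the right half. The grey pump's knob is at about (242,138) in the left half, with a red mark at (246,168). I'll use the depth image to isolate the bar top.

```bash
python3 - <<'E'
from h import *
p,d,c=load('w2');o=-c['R'].T@c['t']
ys,xs=np.mgrid[130:240,260:390]
px=np.c_[xs.ravel(),ys.ravel()];_,D=rays(c,px);P=o+D*d[ys,xs].ravel()[:,None]
Z=P[:,2];print(np.histogram(Z,bins=np.arange(0,.12,.005)))
m=np.zeros(d.shape,np.uint8);m[ys,xs]=((Z>.094)&(Z<.106)).reshape(ys.shape)
b=blobs(m)[0];print('bar top',b[:3],rect(b[3],c,.099), 'Z',np.median(Z[m[ys,xs].ravel()>0]))
m2=np.zeros(d.shape,np.uint8);m2[ys,xs]=((Z>.05)&(Z<.06)).reshape(ys.shape);b2=blobs(m2)[0];print('box',rect(b2[3],c,.055))
r=p.astype(int);mb=((r[...,2]>1.4*r[...,0])).astype(np.uint8);k=np.zeros_like(mb);k[130:240,260:390]=1;bb=blobs(mb*k)[0];print('blue',bb[:3],rect(bb[3],c,.085))
print('tick',onz(c,[(328,224)],.055))
cv2.imwrite('pics/k2.png',cv2.resize(p[120:260,240:400][:,:,::-1],(640,560),interpolation=2))
E
```

```text
(array([1474,    0,    0,    0,    0,    0,    1,   13,    1,    0, 1235,
       7046, 2251,  603,  417,   27,   28,   21,   35,  562,  267,    0,
          0]), array([0.   , 0.005, 0.01 , 0.015, 0.02 , 0.025, 0.03 , 0.035, 0.04 ,
       0.045, 0.05 , 0.055, 0.06 , 0.065, 0.07 , 0.075, 0.08 , 0.085,
       0.09 , 0.095, 0.1  , 0.105, 0.11 , 0.115]))
bar top (837, [316.7, 187.6], [292, 171, 51, 34]) [ 406.3 -356.7   43.2   14.1   63.5] Z 0.09957567216458979
box [ 401.5 -362.9  123.5  104.6   90. ]
blue (1907, [321.6, 184.6], [295, 160, 52, 49]) [ 407.5 -359.7   44.3   42.8  -85.6]
tick [[ 0.3645609  -0.36754473  0.055     ]]
```

View pics/k2.png

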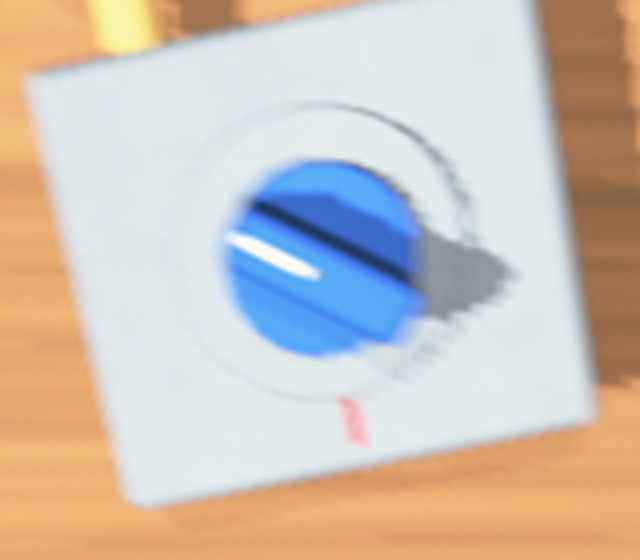

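```bash
python3 - <<'E'
from station import get_state
print(get_state()['q'])
E
```

```text
[-3.79402954e-01  7.79274160e-02 -2.63748306e-01  3.14534308e-05
 -1.22974826e+00  1.94563043e+00]
```

Call:
servo_tool:
  moves:
    - {"dx": 0.0028,"dy": 0,"dz": -0.01,"roll": -10.6,"jaw": 0.4}
    - {"dx": 0.0028,"dy": 0,"dz": -0.01,"roll": -10.6,"jaw": 0.4}
    - {"dx": 0.0028,"dy": 0,"dz": -0.01,"roll": -10.6,"jaw": 0.4}
    - {"dx": 0.0028,"dy": 0,"dz": -0.01,"roll": -10.6,"jaw": 0.4}
    - {"dx": 0.0028,"dy": 0,"dz": -0.01,"roll": -10.6,"jaw": 0.4}
    - {"dx": 0.0028,"dy": 0,"dz": -0.01,"roll": -10.6,"jaw": 0.4}
    - {"dx": 0.0028,"dy": 0,"dz": -0.01,"roll": -10.6,"jaw": 0.4}
    - {"dx": 0.0028,"dy": 0,"dz": -0.01,"roll": -10.6,"jaw": 0.4}
    - {"dx": 0.0028,"dy": 0,"dz": -0.01,"roll": -10.6,"jaw": 0.4}
    - {"dx": 0.0028,"dy": 0,"dz": -0.01,"roll": -10.6,"jaw": 0.4}

```text
t: 12.85
eef_pos: [0.4078, -0.3543, 0.1655]
ee_rot: [-3.141, 0.0, -1.855]
force: [0.0, -1.0, 0.3]
width: 0.0353
gripper_force: 0.0
```

Call:
servo_tool:
  moves:
    - {"dx": 0,"dy": 0,"dz": -0.02,"roll": -10.5,"jaw": 0.4}
    - {"dx": 0,"dy": 0,"dz": -0.03,"roll": 0,"jaw": 0.4}
    - {"dx": 0,"dy": 0,"dz": -0.025,"roll": 0,"jaw": 0.4}
    - {"dx": 0,"dy": 0,"dz": -0.015,"roll": 0,"jaw": 0.4}
    - {"dx": 0,"dy": 0,"dz": 0,"roll": 0,"jaw": 0.05}
    - {"dx": 0,"dy": 0,"dz": 0,"roll": 0,"jaw": 0.05}
    - {"dx": 0,"dy": 0,"dz": 0,"roll": 0,"jaw": 0.05}
    - {"dx": 0,"dy": 0,"dz": 0,"roll": 0,"jaw": 0.05}
    - {"dx": 0,"dy": 0,"dz": 0,"roll": 0,"jaw": 0.05}
    - {"dx": 0,"dy": 0,"dz": 0,"roll": 0,"jaw": 0.05}
  newtons: 20

```text
t: 14.1
eef_pos: [0.4073, -0.3553, 0.0765]
ee_rot: [-3.141, 0.0, -2.034]
force: [-1.9, 3.4, 5.7]
width: 0.0136
gripper_force: 20.0
```

Gripped (13.6 mm). Turning anticlockwise.

Call:
servo_tool:
  moves:
    - {"dx": 0,"dy": 0,"dz": 0,"roll": 10,"jaw": 0.05}
    - {"dx": 0,"dy": 0,"dz": 0,"roll": 10,"jaw": 0.05}
    - {"dx": 0,"dy": 0,"dz": 0,"roll": 10,"jaw": 0.05}
    - {"dx": 0,"dy": 0,"dz": 0,"roll": 10,"jaw": 0.05}
    - {"dx": 0,"dy": 0,"dz": 0,"roll": 10,"jaw": 0.05}
    - {"dx": 0,"dy": 0,"dz": 0,"roll": 10,"jaw": 0.05}
    - {"dx": 0,"dy": 0,"dz": 0,"roll": 10,"jaw": 0.05}
    - {"dx": 0,"dy": 0,"dz": 0,"roll": 10,"jaw": 0.05}
    - {"dx": 0,"dy": 0,"dz": 0,"roll": 10,"jaw": 0.05}
    - {"dx": 0,"dy": 0,"dz": 0,"roll": 10,"jaw": 0.05}

```text
t: 15.35
eef_pos: [0.4053, -0.3561, 0.0765]
ee_rot: [3.14, 0.002, -0.283]
force: [-8.6, -4.2, 8.4]
width: 0.014
gripper_force: 20.0
```

Call:
servo_tool:
  moves:
    - {"dx": 0,"dy": 0,"dz": 0,"roll": 6,"jaw": 0.05}
    - {"dx": 0,"dy": 0,"dz": 0,"roll": 6,"jaw": 0.05}
    - {"dx": 0,"dy": 0,"dz": 0,"roll": 5,"jaw": 0.05}
    - {"dx": 0,"dy": 0,"dz": 0,"roll": 5,"jaw": 0.05}
    - {"dx": 0,"dy": 0,"dz": 0,"roll": 3,"jaw": 0.05}
    - {"dx": 0,"dy": 0,"dz": 0,"roll": 3,"jaw": 0.05}
    - {"dx": 0,"dy": 0,"dz": 0,"roll": 2,"jaw": 0.05}
    - {"dx": 0,"dy": 0,"dz": 0,"roll": 0,"jaw": 0.05}
    - {"dx": 0,"dy": 0,"dz": 0,"roll": 0,"jaw": 0.05}
    - {"dx": 0,"dy": 0,"dz": 0,"roll": 0,"jaw": 0.05}

```text
t: 16.6
eef_pos: [0.4054, -0.3567, 0.0765]
ee_rot: [3.141, 0.002, 0.234]
force: [-9.0, -6.6, 6.3]
width: 0.0144
gripper_force: 20.5
```

```bash
python3 - <<'E'
from station import get_state
s=get_state();print(s['ee_rot'],s['moment'],s['force'],s['width'])
E
```

```text
[3.14085860e+00 2.23564849e-03 2.34021587e-01] [-2.61277194  3.05122554 -0.45656113] [-9.00136012 -6.57463234  6.31370036] 0.014352964311644139
```

Call:
servo_tool:
  moves:
    - {"dx": 0,"dy": 0,"dz": 0,"roll": 2,"jaw": 0.05}
    - {"dx": 0,"dy": 0,"dz": 0,"roll": 2,"jaw": 0.05}
    - {"dx": 0,"dy": 0,"dz": 0,"roll": 2,"jaw": 0.05}
    - {"dx": 0,"dy": 0,"dz": 0,"roll": 0,"jaw": 0.05}
    - {"dx": 0,"dy": 0,"dz": 0,"roll": 0,"jaw": 0.05}
    - {"dx": 0,"dy": 0,"dz": 0,"roll": 0,"jaw": 0.05}
    - {"dx": 0,"dy": 0,"dz": 0,"roll": 0,"jaw": 0.05}
    - {"dx": 0,"dy": 0,"dz": 0,"roll": 0,"jaw": 0.05}
    - {"dx": 0,"dy": 0,"dz": 0,"roll": 0,"jaw": 0.05}
    - {"dx": 0,"dy": 0,"dz": 0,"roll": 0,"jaw": 0.05}

```text
t: 17.85
eef_pos: [0.4061, -0.3566, 0.0764]
ee_rot: [3.141, 0.001, 0.339]
force: [-6.1, -5.3, 4.1]
width: 0.0156
gripper_force: 22.1
```

```bash
python3 - <<'E'
from station import get_state
s=get_state();print(s['ee_rot'],s['moment'],s['force'],s['width'],s['gripper_force'])
E
```

```text
[3.14082039e+00 1.30424316e-03 3.38578670e-01] [-2.17060118  2.33609687 -0.68335819] [-6.0715981  -5.26272562  4.13887837] 0.015578539339436865 22.069954806938767
```

Call:
servo_tool:
  moves:
    - {"dx": 0,"dy": 0,"dz": 0,"roll": -6,"jaw": 0.05}
    - {"dx": 0,"dy": 0,"dz": 0,"roll": 0,"jaw": 0.5}
    - {"dx": 0,"dy": 0,"dz": 0,"roll": 0,"jaw": 0.5}
    - {"dx": 0,"dy": 0,"dz": 0,"roll": 0,"jaw": 0.5}
    - {"dx": 0,"dy": 0,"dz": 0,"roll": 0,"jaw": 0.5}
    - {"dx": 0,"dy": 0,"dz": 0.04,"roll": 0,"jaw": 0.5}
    - {"dx": 0,"dy": 0.01,"dz": 0.05,"roll": -3,"jaw": 0.5}
    - {"dx": 0,"dy": 0.02,"dz": 0.05,"roll": -3,"jaw": 0.5}
    - {"dx": 0,"dy": 0.02,"dz": 0.05,"roll": -3,"jaw": 0.5}
    - {"dx": 0,"dy": 0.02,"dz": 0,"roll": -4,"jaw": 0.5}

```text
t: 19.1
eef_pos: [0.4091, -0.2856, 0.2699]
ee_rot: [3.139, -0.007, 0.007]
force: [0.3, 0.4, -0.3]
width: 0.0438
gripper_force: 0.0
```

```bash
python3 - <<'E'
from h import *
p,d,c=snap('wrist','w3');o=-c['R'].T@c['t'];print(o)
ys,xs=np.mgrid[100:300,200:520]
_,D=rays(c,np.c_[xs.ravel(),ys.ravel()]);P=o+D*d[ys,xs].ravel()[:,None]
g=(P[:,2]>.094)&(P[:,2]<.105)&(abs(P[:,0]-.406)<.04)&(abs(P[:,1]+.357)<.04)
m=np.zeros(d.shape,np.uint8);m[ys,xs]=g.reshape(ys.shape)
for b in blobs(m)[:2]:print('bar',b[:3],rect(b[3],c,.099))
cv2.imwrite('pics/w3c.png',cv2.resize(p[:,:,::-1],(640,480)))
E
```

```text
[ 0.48053966 -0.28514742  0.42951839]
bar (775, [396.8, 223.0], [386, 199, 22, 49]) [ 406.6 -356.1   43.7   14.4   11.5]
```

View pics/w3.png

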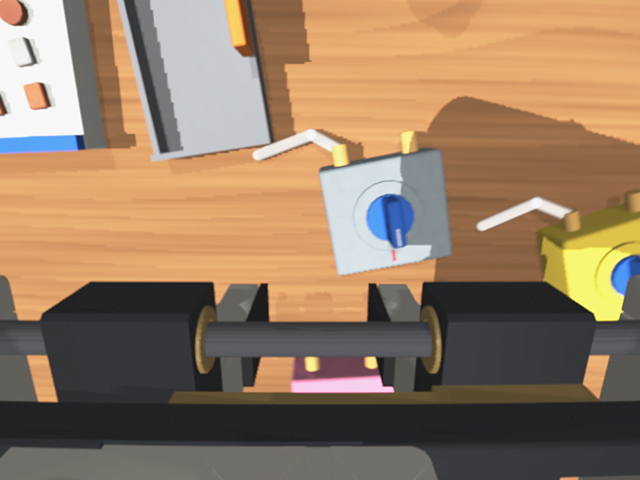

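The knob's pointer at (398,238) is on the red mark at (393,255), and the bar is at 11.5°, at the stop. Next I'll measure the tray.

Call:
servo_tool:
  moves:
    - {"dx": 0.015,"dy": 0.025,"dz": 0,"roll": 0,"jaw": 0.5}
    - {"dx": 0.015,"dy": 0.025,"dz": 0,"roll": 0,"jaw": 0.5}
    - {"dx": 0.015,"dy": 0.025,"dz": 0,"roll": 0,"jaw": 0.5}
    - {"dx": 0.015,"dy": 0.025,"dz": 0,"roll": 0,"jaw": 0.5}
    - {"dx": 0.015,"dy": 0.025,"dz": 0,"roll": 0,"jaw": 0.5}
    - {"dx": 0.015,"dy": 0.025,"dz": 0,"roll": 0,"jaw": 0.5}
    - {"dx": 0,"dy": 0,"dz": 0,"roll": 0,"jaw": 0.5}
    - {"dx": 0,"dy": 0,"dz": 0,"roll": 0,"jaw": 0.5}
    - {"dx": 0,"dy": 0,"dz": 0,"roll": 0,"jaw": 0.5}
    - {"dx": 0,"dy": 0,"dz": 0,"roll": 0,"jaw": 0.5}

```text
t: 20.4
eef_pos: [0.4969, -0.1359, 0.2655]
ee_rot: [-3.142, -0.0, 0.008]
force: [0.4, -0.3, -0.2]
width: 0.0437
gripper_force: 0.0
```

```bash
cat >> h.py <<'E'
def cloud(d,c):
    ys,xs=np.mgrid[0:480,0:640];_,D=rays(c,np.c_[xs.ravel(),ys.ravel()]);return (-c['R'].T@c['t']+D*d.ravel()[:,None]).reshape(480,640,3)
E
python3 - <<'E'
from h import *
p,d,c=snap('wrist','w4');P=cloud(d,c);P[280:]=np.nan
r=p.astype(int);ct=load('t2')[2]
m=((r[...,0]>1.5*r[...,1])&(r[...,1]>1.6*r[...,2])&(abs(P[...,2]-.086)<.006)).astype(np.uint8)
b=blobs(m)[0];print('tab',b[:3],rect(b[3],c,.086),np.median(P[b[3]>0],0))
m=((r[...,0]-r[...,2]>90)&(P[...,2]>.045)&(P[...,2]<.095)).astype(np.uint8);b=blobs(m)[0];print('tab all',b[:3],tri(c,b[1],ct,(351.4,197.6)))
m=((r[...,2]>1.5*r[...,0])&(P[...,2]>.045)&(P[...,2]<.06)).astype(np.uint8)
for b in blobs(m,100)[:3]:print('rim',b[:3],rect(b[3],c,.054),np.median(P[b[3]>0],0))
E
```

```text
tab (1123, [413.6, 118.2], [403, 81, 21, 75]) [ 581.5 -216.2   59.6   13.6    8.6] [ 0.58231569 -0.21619605  0.08663308]
tab all (1650, [409.8, 118.5], [396, 81, 28, 75]) (array([ 0.58328831, -0.21835522,  0.0665188 ]), np.float64(0.0018836894837749867))
rim (6693, [76.6, 196.2], [0, 37, 239, 208]) [559.3  56.2 222.3 193.1 -88. ] [0.47906903 0.14860164 0.0546435 ]
rim (4187, [101.3, 9.7], [0, 0, 222, 26]) [674.6  47.8 198.6  18.  -88.1] [0.67321786 0.05734755 0.05478314]
```

View pics/w4.png

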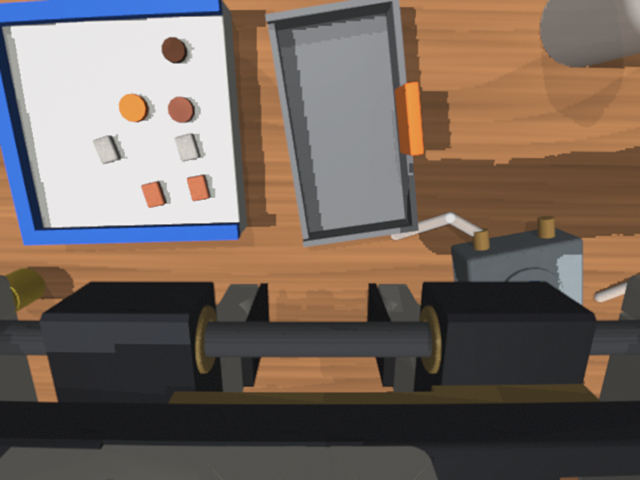

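The view shows the board's open edge at x≈222–240, the tray at x 268–415, and the tab at (413,118).

```bash
cat >> h.py <<'E'
def edge_lip(p,d,c):
    "board edge and lip-face lines: (point at mid x, angle deg of line)"
    P=cloud(d,c);P[278:]=np.nan;out={}
    for nm,z0,z1,y0,y1,z,side in(('edge',.034,.046,-.12,.0,.04,-1),('lip',.025,.034,-.2,0,.03,1)):
        pts=[]
        for v in range(35,215,3):
            row=P[v];g=np.where((row[:,2]>z0)&(row[:,2]<z1)&(row[:,1]>y0)&(row[:,1]<y1))[0]
            if nm=='lip': g=g[row[g,1]<out['edge'][1]-.002] if 'edge' in out else g
            if len(g)<3: continue
            u=g.max() if side<0 else g.min()
            pts.append(onz(c,[(u+(.5 if side<0 else -.5),v)],z)[0,:2])
        pts=np.array(pts)
        k=np.polyfit(pts[:,0],pts[:,1],1)
        for _ in range(3):
            e=pts[:,1]-np.polyval(k,pts[:,0]);g=abs(e)<.003
            k=np.polyfit(pts[g,0],pts[g,1],1)
        xm=.577;out[nm]=(xm,np.polyval(k,xm),np.degrees(np.arctan(k[0])),g.sum(),len(pts))
    return out
E
python3 - <<'E'
from h import *
p,d,c=load('w4');print(edge_lip(p,d,c))
P=cloud(d,c);m=((P[...,2]>.02)&(P[...,2]<.045)&(P[...,1]<-.07)&(P[...,1]>-.25)&(P[...,0]>.45)).astype(np.uint8);m[278:]=0
b=blobs(m)[0];print(b[:3],rect(b[3],c,.038))
# board side extents from rims at the open edge
r=p.astype(int);m=((r[...,2]>1.5*r[...,0])&(P[...,2]>.045)&(P[...,2]<.06)).astype(np.uint8);m[278:]=0
for v0,v1 in((0,30),(200,260)):
    q=np.argwhere(m[v0:v1]>0);u=q[:,1].max();vs=q[q[:,1]>=u-2,0]+v0;print('rim end',u,vs.min(),vs.max(),onz(c,[(u,vs.min()),(u,vs.max())],.054)[:,:2])
E
```

```text
{'edge': (0.577, np.float64(-0.05397319363265906), np.float64(1.8148487076364765), np.int64(60), 60), 'lip': (0.577, np.float64(-0.10203648433891366), np.float64(8.595454735247966), np.int64(60), 60)}
(5863, [344.7, 112.5], [265, 0, 154, 247]) [ 573.2 -164.1  221.6  121.1    8.8]
rim end 221 0 14 [[ 0.67995531 -0.05184162]
 [ 0.66899882 -0.05128103]]
rim end 238 223 239 [[ 0.48319055 -0.05763906]
 [ 0.46679146 -0.05683611]]
```

```bash
python3 - <<'E'
from h import *
p,d,c=load('w4');P=cloud(d,c);P[278:]=np.nan
g=(P[...,2]>.06)&(P[...,0]>.58)&(P[...,1]<-.23)
for z0 in(.06,.09,.12,.15,.18):
    h=g&(P[...,2]>=z0)&(P[...,2]<z0+.03)
    if h.sum()>5:print(z0,h.sum(),P[h].min(0),P[h].max(0))
p,d,c=load('t2');P=cloud(d,c)[120:200,390:450]
for z0 in(.03,.06,.09,.12,.15,.18):
    h=(P[...,2]>=z0)&(P[...,2]<z0+.03)
    if h.sum()>5:print('top',z0,h.sum(),P[h].min(0),P[h].max(0))
print(onz(c,[(429,148)],.19))
E
```

```text
0.06 1643 [ 0.63755358 -0.41047361  0.06001842] [ 0.6825983  -0.35417702  0.08992336]
0.09 1526 [ 0.63772199 -0.39555537  0.09004152] [ 0.67389037 -0.35548017  0.11996419]
0.12 146 [ 0.64975655 -0.36915589  0.1200156 ] [ 0.66536991 -0.35888283  0.12508861]
top 0.03 96 [ 0.63685235 -0.43064595  0.03013103] [ 0.68823818 -0.35784337  0.05975945]
top 0.06 104 [ 0.6355681  -0.42916051  0.06004536] [ 0.69077694 -0.35793201  0.08991396]
top 0.09 190 [ 0.63661943 -0.44094239  0.09026163] [ 0.72004578 -0.35757495  0.11999623]
top 0.12 471 [ 0.63838408 -0.43943799  0.12016483] [ 0.71805885 -0.35885239  0.14971042]
top 0.15 75 [ 0.65779158 -0.41877799  0.15004548] [ 0.69981919 -0.37698436  0.17955954]
top 0.18 200 [ 0.6606151  -0.41807981  0.18001969] [ 0.6985053  -0.38116794  0.19688493]
[[ 0.67678838 -0.40003448  0.19      ]]
```

Call:
servo_tool:
  moves:
    - {"dx": 0.0213,"dy": -0.0202,"dz": -0.02,"roll": 2,"jaw": 0.5}
    - {"dx": 0.0213,"dy": -0.0202,"dz": -0.02,"roll": 2,"jaw": 0.5}
    - {"dx": 0.0213,"dy": -0.0202,"dz": -0.02,"roll": 2,"jaw": 0.5}
    - {"dx": 0.0212,"dy": -0.02,"dz": -0.02,"roll": 2,"jaw": 0.5}
    - {"dx": 0,"dy": 0,"dz": -0.03,"roll": 0,"jaw": 0.5}
    - {"dx": 0,"dy": 0,"dz": -0.04,"roll": 0,"jaw": 0.5}
    - {"dx": 0,"dy": 0,"dz": -0.04,"roll": 0,"jaw": 0.5}
    - {"dx": 0,"dy": 0,"dz": -0.025,"roll": 0,"jaw": 0.5}
    - {"dx": 0,"dy": 0,"dz": 0,"roll": 0,"jaw": 0.05}
    - {"dx": 0,"dy": 0,"dz": 0,"roll": 0,"jaw": 0.05}

```text
t: 21.7
eef_pos: [0.5831, -0.2164, 0.0516]
ee_rot: [3.141, -0.001, 0.148]
force: [1.0, 0.7, 0.2]
width: 0.029
gripper_force: 0.0
```

Call:
servo_tool:
  moves:
    - {"dx": 0,"dy": 0,"dz": 0,"roll": 0,"jaw": 0.05}
    - {"dx": 0,"dy": 0,"dz": 0,"roll": 0,"jaw": 0.05}
    - {"dx": 0,"dy": 0,"dz": 0,"roll": 0,"jaw": 0.05}
    - {"dx": 0,"dy": 0,"dz": 0,"roll": 0,"jaw": 0.05}
    - {"dx": 0,"dy": 0,"dz": 0,"roll": 0,"jaw": 0.05}
    - {"dx": 0,"dy": 0,"dz": 0,"roll": 0,"jaw": 0.05}
    - {"dx": 0,"dy": 0,"dz": 0,"roll": 0,"jaw": 0.05}
    - {"dx": 0,"dy": 0,"dz": 0,"roll": 0,"jaw": 0.05}
    - {"dx": 0,"dy": 0,"dz": 0,"roll": 0,"jaw": 0.05}
    - {"dx": 0,"dy": 0,"dz": 0,"roll": 0,"jaw": 0.05}

```text
t: 22.95
eef_pos: [0.583, -0.2162, 0.0518]
ee_rot: [3.141, -0.002, 0.149]
force: [-1.1, 1.2, 6.5]
width: 0.0121
gripper_force: 20.0
```

Call:
servo_tool:
  moves:
    - {"dx": 0,"dy": 0.004,"dz": 0,"roll": -1.1,"jaw": 0.05}
    - {"dx": 0,"dy": 0.006,"dz": 0,"roll": -1.1,"jaw": 0.05}
    - {"dx": 0,"dy": 0.006,"dz": 0,"roll": -1.1,"jaw": 0.05}
    - {"dx": -0.001,"dy": 0.006,"dz": 0,"roll": -1.1,"jaw": 0.05}
    - {"dx": -0.001,"dy": 0.006,"dz": 0,"roll": -1.1,"jaw": 0.05}
    - {"dx": 0,"dy": 0.006,"dz": 0,"roll": -1.1,"jaw": 0.05}
    - {"dx": 0,"dy": 0.006,"dz": 0,"roll": 0,"jaw": 0.05}
    - {"dx": 0,"dy": 0.004,"dz": 0,"roll": 0,"jaw": 0.05}
    - {"dx": 0,"dy": 0.002,"dz": 0,"roll": 0,"jaw": 0.05}
    - {"dx": 0,"dy": 0.001,"dz": 0,"roll": 0,"jaw": 0.05}

```text
t: 24.2
eef_pos: [0.5812, -0.1699, 0.0518]
ee_rot: [3.14, -0.002, 0.033]
force: [-0.5, -6.0, 5.8]
width: 0.0121
gripper_force: 20.0
```

Call:
servo_tool:
  moves:
    - {"dx": 0,"dy": 0,"dz": 0,"roll": 0,"jaw": 0.05}
    - {"dx": 0,"dy": 0,"dz": 0,"roll": 0,"jaw": 0.05}
    - {"dx": 0,"dy": 0,"dz": 0,"roll": 0,"jaw": 0.3}
    - {"dx": 0,"dy": 0,"dz": 0,"roll": 0,"jaw": 0.3}
    - {"dx": 0,"dy": 0,"dz": 0,"roll": 0,"jaw": 0.3}
    - {"dx": 0,"dy": 0,"dz": 0,"roll": 0,"jaw": 0.3}
    - {"dx": 0,"dy": 0,"dz": 0.04,"roll": 0,"jaw": 0.3}
    - {"dx": -0.02,"dy": 0.01,"dz": 0.05,"roll": 0,"jaw": 0.3}
    - {"dx": -0.03,"dy": 0.03,"dz": 0.05,"roll": 0,"jaw": 0.3}
    - {"dx": -0.03,"dy": 0.04,"dz": 0.05,"roll": 0,"jaw": 0.3}

```text
t: 25.45
eef_pos: [0.5042, -0.0947, 0.2338]
ee_rot: [-3.142, -0.0, 0.032]
force: [1.7, 1.6, 0.6]
width: 0.0264
gripper_force: 0.0
```

```bash
python3 - <<'E'
from h import *
from station import get_state
print(get_state()['t'],get_state()['eef_pos'],get_state()['ee_rot'])
p,d,c=snap('wrist','w5')
P=cloud(d,c);P[278:]=np.nan;r=p.astype(int)
m=((r[...,0]>1.5*r[...,1])&(r[...,1]>1.6*r[...,2])&(abs(P[...,2]-.086)<.006)).astype(np.uint8)
b=blobs(m)[0];print('tab',b[:3],rect(b[3],c,.086))
m=((P[...,2]>.034)&(P[...,2]<.045)).astype(np.uint8)
for v in range(60,260,30):
    z=P[v,:,2];w=np.where((P[v,:,1]<-.03)&(P[v,:,1]>-.09))[0];print(v,[(int(u),round(float(P[v,u,1]*1000),1),round(float(z[u]*1000))) for u in w[::3]])
E
```

```text
25.45 [ 0.50424861 -0.09473087  0.23379802] [-3.14159175e+00 -2.53435656e-04  3.15393719e-02]
tab (1308, [417.4, 131.7], [407, 92, 21, 80]) [ 579.8 -169.5   58.9   13.2    1.5]
60 [(246, -30.4, 41), (249, -33.1, 42), (252, -35.5, 41), (255, -37.9, 40), (258, -40.5, 41), (261, -43.1, 41), (264, -45.6, 41), (267, -48.0, 40), (270, -50.5, 40), (273, -50.9, 21), (276, -54.7, 31), (279, -57.4, 32), (282, -59.9, 31), (285, -60.4, 5), (288, -63.0, 4), (291, -65.8, 4), (294, -68.7, 5), (297, -71.5, 5), (300, -74.3, 5), (303, -77.1, 6), (306, -79.8, 4), (309, -82.6, 4), (312, -85.4, 6), (315, -88.2, 5)]
90 [(246, -30.0, 41), (249, -32.7, 41), (252, -35.2, 41), (255, -37.8, 41), (258, -40.4, 41), (261, -43.0, 41), (264, -45.5, 41), (267, -48.3, 42), (270, -50.7, 41), (273, -51.1, 21), (276, -54.8, 31), (279, -57.3, 30), (282, -60.2, 32), (285, -60.7, 6), (288, -63.5, 6), (291, -66.4, 7), (294, -69.2, 6), (297, -71.9, 5), (300, -74.9, 6), (303, -77.6, 5), (306, -80.5, 7), (309, -83.3, 4), (312, -86.1, 4), (315, -89.0, 5)]
120 [(247, -30.7, 42), (250, -33.2, 41), (253, -36.0, 42), (256, -38.4, 4
[... 1228 characters left out ...]
), (263, -44.2, 41), (266, -46.9, 41), (269, -49.7, 41), (272, -52.4, 40), (275, -54.9, 37), (278, -55.1, 11), (281, -60.0, 31), (284, -62.7, 29), (287, -64.6, 16), (290, -66.8, 6), (293, -69.9, 5), (296, -72.9, 5), (299, -76.0, 6), (302, -79.0, 4), (305, -82.1, 5), (308, -85.2, 5), (311, -88.3, 5)]
240 [(246, -30.4, 55), (250, -33.9, 54), (253, -36.8, 55), (256, -39.4, 54), (259, -42.1, 54), (262, -44.8, 54), (265, -47.8, 55), (268, -50.4, 55), (271, -53.2, 55), (274, -55.8, 55), (277, -56.0, 29), (280, -56.3, 1), (283, -62.2, 32), (286, -65.0, 31), (289, -67.1, 19), (292, -70.1, 19), (295, -73.1, 19), (298, -76.1, 19), (301, -79.2, 19), (304, -82.2, 18), (307, -85.2, 19), (310, -88.2, 20)]
```

View pics/w5.png

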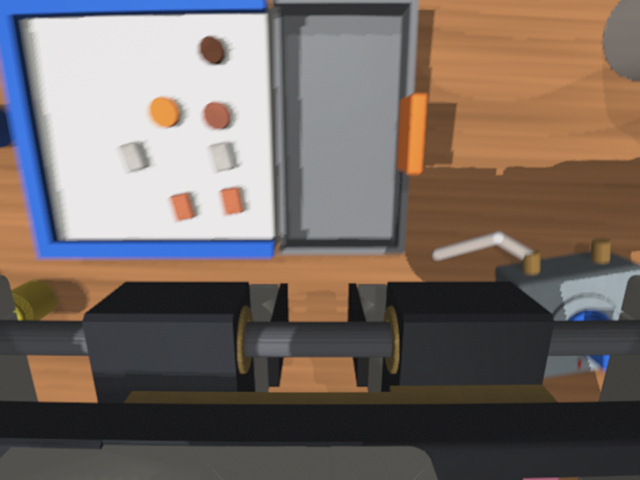

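The lip is close but leaves a 2–4 mm gap from x=271 to 281. I'll close it by pushing the tab's outer face with shut fingers.

Call:
servo_tool:
  moves:
    - {"dx": 0.019,"dy": -0.03,"dz": -0.01,"roll": 0,"jaw": 0}
    - {"dx": 0.019,"dy": -0.03,"dz": -0.01,"roll": 0,"jaw": 0}
    - {"dx": 0.019,"dy": -0.03,"dz": -0.01,"roll": 0,"jaw": 0}
    - {"dx": 0.019,"dy": -0.03,"dz": -0.01,"roll": 0,"jaw": 0}
    - {"dx": 0,"dy": 0,"dz": -0.03,"roll": 0,"jaw": 0}
    - {"dx": 0,"dy": 0,"dz": -0.04,"roll": 0,"jaw": 0}
    - {"dx": 0,"dy": 0,"dz": -0.04,"roll": 0,"jaw": 0}
    - {"dx": 0,"dy": 0,"dz": -0.025,"roll": 0,"jaw": 0}
    - {"dx": 0,"dy": 0.006,"dz": 0,"roll": 0,"jaw": 0}
    - {"dx": 0,"dy": 0.006,"dz": 0,"roll": 0,"jaw": 0}

```text
t: 26.75
eef_pos: [0.5819, -0.2028, 0.0584]
ee_rot: [3.141, -0.001, 0.033]
force: [-0.2, 0.1, 0.3]
width: 0.0009
gripper_force: 0.0
```

Call:
servo_tool:
  moves:
    - {"dx": 0,"dy": 0.002,"dz": 0,"roll": 0,"jaw": 0}
    - {"dx": 0,"dy": 0.001,"dz": 0,"roll": 0,"jaw": 0}
    - {"dx": 0,"dy": 0.001,"dz": 0,"roll": 0,"jaw": 0}
    - {"dx": 0,"dy": 0.001,"dz": 0,"roll": 0,"jaw": 0}
    - {"dx": 0,"dy": 0.001,"dz": 0,"roll": 0,"jaw": 0}
    - {"dx": 0,"dy": 0.001,"dz": 0,"roll": 0,"jaw": 0}
    - {"dx": 0,"dy": 0.001,"dz": 0,"roll": 0,"jaw": 0}
    - {"dx": 0,"dy": 0,"dz": 0,"roll": 0,"jaw": 0}
    - {"dx": 0,"dy": 0,"dz": 0,"roll": 0,"jaw": 0}
    - {"dx": 0,"dy": 0,"dz": 0,"roll": 0,"jaw": 0}

```text
t: 28.0
eef_pos: [0.5812, -0.1951, 0.0573]
ee_rot: [-3.142, 0.0, 0.033]
force: [0.6, -0.2, -0.5]
width: 0.0003
gripper_force: 0.0
```

Call:
servo_tool:
  moves:
    - {"dx": 0,"dy": 0.001,"dz": 0,"roll": 0,"jaw": 0}
    - {"dx": 0,"dy": 0.001,"dz": 0,"roll": 0,"jaw": 0}
    - {"dx": 0,"dy": 0.001,"dz": 0,"roll": 0,"jaw": 0}
    - {"dx": 0,"dy": 0.001,"dz": 0,"roll": 0,"jaw": 0}
    - {"dx": 0,"dy": 0.001,"dz": 0,"roll": 0,"jaw": 0}
    - {"dx": 0,"dy": 0.001,"dz": 0,"roll": 0,"jaw": 0}
    - {"dx": 0,"dy": 0,"dz": 0,"roll": 0,"jaw": 0}
    - {"dx": 0,"dy": 0,"dz": 0,"roll": 0,"jaw": 0}
    - {"dx": 0,"dy": 0,"dz": 0,"roll": 0,"jaw": 0}
    - {"dx": 0,"dy": 0,"dz": 0,"roll": 0,"jaw": 0}

```text
t: 29.25
eef_pos: [0.5811, -0.1898, 0.0576]
ee_rot: [3.141, 0.0, 0.033]
force: [-0.4, -6.3, 1.0]
width: 0.0005
gripper_force: 3.2
```

Call:
servo_tool:
  moves:
    - {"dx": 0,"dy": 0.001,"dz": 0,"roll": 0,"jaw": 0}
    - {"dx": 0,"dy": 0.001,"dz": 0,"roll": 0,"jaw": 0}
    - {"dx": 0,"dy": 0,"dz": 0,"roll": 0,"jaw": 0}
    - {"dx": 0,"dy": 0,"dz": 0,"roll": 0,"jaw": 0}
    - {"dx": 0,"dy": 0,"dz": 0,"roll": 0,"jaw": 0}
    - {"dx": 0,"dy": 0,"dz": 0,"roll": 0,"jaw": 0}
    - {"dx": 0,"dy": 0,"dz": 0,"roll": 0,"jaw": 0}
    - {"dx": 0,"dy": 0,"dz": 0,"roll": 0,"jaw": 0}
    - {"dx": 0,"dy": 0,"dz": 0,"roll": 0,"jaw": 0}
    - {"dx": 0,"dy": 0,"dz": 0,"roll": 0,"jaw": 0}

```text
t: 30.5
eef_pos: [0.5811, -0.1893, 0.0583]
ee_rot: [3.139, 0.0, 0.033]
force: [-1.6, -14.4, 3.8]
width: 0.0004
gripper_force: 7.2
```

The tray now bears against the board: no further motion at 14 N. I'll back off, check it, and head to the scraper.

Call:
servo_tool:
  moves:
    - {"dx": 0,"dy": -0.004,"dz": 0,"roll": 0,"jaw": 0}
    - {"dx": 0,"dy": -0.015,"dz": 0.01,"roll": 0,"jaw": 0}
    - {"dx": 0,"dy": 0,"dz": 0.05,"roll": 0,"jaw": 0}
    - {"dx": -0.01,"dy": 0.02,"dz": 0.05,"roll": 0,"jaw": 0.5}
    - {"dx": -0.02,"dy": 0.025,"dz": 0.05,"roll": 0,"jaw": 0.5}
    - {"dx": -0.025,"dy": 0.03,"dz": 0.03,"roll": 0,"jaw": 0.5}
    - {"dx": -0.025,"dy": 0.04,"dz": 0.01,"roll": 0,"jaw": 0.5}
    - {"dx": 0,"dy": 0.03,"dz": 0,"roll": 0,"jaw": 0.5}
    - {"dx": 0,"dy": 0.0,"dz": 0,"roll": 0,"jaw": 0.5}
    - {"dx": 0,"dy": 0,"dz": 0,"roll": 0,"jaw": 0.5}

```text
t: 31.75
eef_pos: [0.5013, -0.0613, 0.2578]
ee_rot: [-3.141, -0.0, 0.033]
force: [0.3, -0.5, 0.0]
width: 0.0437
gripper_force: 0.0
```

```bash
python3 - <<'E'
from h import *
from station import get_state
print(get_state()['t'],get_state()['eef_pos'])
p,d,c=snap('wrist','w6');P=cloud(d,c);P[278:]=np.nan;r=p.astype(int)
for v in range(60,240,30):
    z=P[v,:,2];y=P[v,:,1];e=np.where((z>.036)&(z<.046)&(y>-.07)&(y<0))[0].max();l=np.where((abs(z-.031)<.004)&(y<-.05)&(y>-.08))[0];print(v,'edge',onz(c,[(e+.5,v)],.04)[0,:2].round(4),'lip',onz(c,[(l.min()-.5,v)],.03)[0,:2].round(4),onz(c,[(l.max()+.5,v)],.03)[0,:2].round(4))
m=((r[...,0]>1.5*r[...,1])&(r[...,1]>1.6*r[...,2])&(abs(P[...,2]-.086)<.006)).astype(np.uint8);print('tab',rect(blobs(m)[0][3],c,.086))
t,dt,ct=load('t2');rt=t.astype(int);m=((rt[...,0]>100)&(rt[...,1]>100)&(rt[...,2]<50)).astype(np.uint8);m[:, :110]=0;m[:,165:]=0;b=blobs(m[:310])
for q in b[:2]:print(q[:3])
Pt=cloud(dt,ct);
for z0,z1 in((.06,.09),(.025,.04)):
    g=((Pt[...,2]>z0)&(Pt[...,2]<z1)).astype(np.uint8);g[:230]=0;g[305:]=0;g[:,:110]=0;g[:,165:]=0
    for q in blobs(g)[:1]:print('scr',z0,q[:3],rect(q[3],ct,(z0+z1)/2))
cv2.imwrite('pics/tmp.png',t[:,:,::-1])
E
```

```text
31.75 [ 0.50129519 -0.06125588  0.25778071]
60 edge [ 0.6375 -0.0505] lip [ 0.6391 -0.0503] [ 0.6394 -0.0568]
90 edge [ 0.6119 -0.0513] lip [ 0.6129 -0.0511] [ 0.6131 -0.0577]
120 edge [ 0.5854 -0.052 ] lip [ 0.5857 -0.0528] [ 0.5859 -0.0585]
150 edge [ 0.558  -0.0528] lip [ 0.5575 -0.0526] [ 0.5578 -0.0595]
180 edge [ 0.5295 -0.0545] lip [ 0.5283 -0.0544] [ 0.5285 -0.0604]
210 edge [ 0.4998 -0.0554] lip [ 0.4979 -0.0553] [ 0.4981 -0.0614]
tab [ 579.8 -165.7   58.6   14.1    2.6]
(515, [135.1, 271.6], [121, 249, 26, 45])
scr 0.06 (199, [128.8, 269.8], [123, 258, 13, 24]) [399.8 344.6  62.   21.9  13.5]
scr 0.025 (430, [135.9, 272.0], [122, 250, 25, 44]) [400.2 344.9 109.5  47.   13.5]
```

The lip is flush with the edge to within about 1 mm and square. Now to the scraper.

Call:
servo_tool:
  moves:
    - {"dx": -0.018,"dy": 0.045,"dz": 0,"roll": 1.3,"jaw": 0.5}
    - {"dx": -0.018,"dy": 0.045,"dz": 0,"roll": 1.3,"jaw": 0.5}
    - {"dx": -0.018,"dy": 0.045,"dz": 0,"roll": 1.3,"jaw": 0.5}
    - {"dx": -0.018,"dy": 0.045,"dz": 0,"roll": 1.3,"jaw": 0.5}
    - {"dx": -0.018,"dy": 0.045,"dz": 0,"roll": 1.3,"jaw": 0.5}
    - {"dx": -0.018,"dy": 0.045,"dz": 0,"roll": 1.3,"jaw": 0.5}
    - {"dx": -0.018,"dy": 0.045,"dz": 0,"roll": 1.3,"jaw": 0.5}
    - {"dx": -0.018,"dy": 0.045,"dz": 0,"roll": 1.3,"jaw": 0.5}
    - {"dx": 0,"dy": 0.03,"dz": 0,"roll": 1.2,"jaw": 0.5}
    - {"dx": 0,"dy": 0,"dz": 0,"roll": 0,"jaw": 0.5}

```text
t: 33.05
eef_pos: [0.3577, 0.3303, 0.2567]
ee_rot: [3.14, 0.001, 0.236]
force: [0.5, -0.4, 0.1]
width: 0.0434
gripper_force: 0.0
```

```bash
python3 - <<'E'
from h import *
from station import get_state
print(get_state()['t'],get_state()['eef_pos'],get_state()['ee_rot'])
p,d,c=snap('wrist','w7');P=cloud(d,c);P[278:]=np.nan
for z0,z1,z in((.07,.085,.077),(.026,.037,.031)):
    g=((P[...,2]>z0)&(P[...,2]<z1)&(abs(P[...,1]-.345)<.1)&(abs(P[...,0]-.4)<.12)).astype(np.uint8)
    for q in blobs(g,100)[:2]:print('scr',z0,q[:3],rect(q[3],c,z),np.median(P[q[3]>0],0))
r=p.astype(int);m=((r.max(2)<60)&(abs(P[...,2]-.003)<.006)|((P[...,2]>.026)&(P[...,2]<.09)))&(abs(P[...,1]-.345)<.1)&(abs(P[...,0]-.4)<.13);m=m.astype(np.uint8)
m=cv2.morphologyEx(m,cv2.MORPH_CLOSE,np.ones((7,7)));q=blobs(m,200)[0];print('mat',q[:3],rect(q[3],c,.003))
p,d,c=load('w6');P=cloud(d,c);P[278:]=np.nan
g=((P[...,2]>.0455)&(P[...,2]<.0525)&(P[...,1]<.14)&(P[...,1]>-.06)&(P[...,0]>.49)&(P[...,0]<.665)).astype(np.uint8)
for q in blobs(g,40):print('chip',q[0],onz(c,[q[1]],.049)[0,:2].round(3))
E
```

```text
33.05 [0.35774203 0.33027236 0.2567255 ] [3.14039011e+00 7.32917404e-04 2.36422215e-01]
scr 0.07 (1349, [360.3, 155.2], [350, 120, 22, 72]) [417.9 306.6  60.1  16.5  13.3] [0.41888877 0.30682702 0.07772388]
scr 0.026 (3601, [354.0, 149.3], [333, 95, 48, 115]) [417.4 306.4 109.2  44.2  13.3] [0.42336964 0.31158438 0.03181927]
mat (15195, [324.7, 145.9], [273, 66, 108, 160]) [413.6 332.3 157.7 110.6  10.1]
chip 684 [0.592 0.037]
chip 521 [ 0.641 -0.005]
chip 515 [ 0.59  -0.008]
chip 512 [ 0.556 -0.01 ]
chip 505 [0.554 0.068]
chip 471 [ 0.517 -0.018]
chip 457 [0.511 0.027]
```

View pics/w7.png

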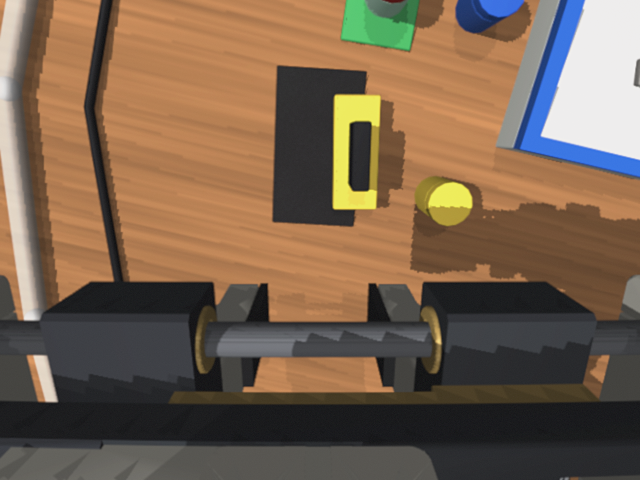

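The scraper has been knocked to the mat's right side, at (357,152), overhanging it slightly. It is now at (0.418, 0.3065), 13.3°, with the rib top at 0.0777 as expected. I'll use the new pose.

Call:
servo_tool:
  moves:
    - {"dx": 0.015,"dy": -0.006,"dz": -0.02,"roll": 0,"jaw": 0.5}
    - {"dx": 0.015,"dy": -0.006,"dz": -0.02,"roll": 0,"jaw": 0.5}
    - {"dx": 0.015,"dy": -0.006,"dz": -0.02,"roll": 0,"jaw": 0.5}
    - {"dx": 0.0153,"dy": -0.0058,"dz": -0.02,"roll": 0,"jaw": 0.5}
    - {"dx": 0,"dy": 0,"dz": -0.04,"roll": 0,"jaw": 0.5}
    - {"dx": 0,"dy": 0,"dz": -0.04,"roll": 0,"jaw": 0.5}
    - {"dx": 0,"dy": 0,"dz": -0.035,"roll": 0,"jaw": 0.5}
    - {"dx": 0,"dy": 0,"dz": -0.021,"roll": 0,"jaw": 0.5}
    - {"dx": 0,"dy": 0,"dz": 0,"roll": 0,"jaw": 0.5}
    - {"dx": 0,"dy": 0,"dz": 0,"roll": 0,"jaw": 0.05}
  newtons: 40

```text
t: 34.35
eef_pos: [0.4183, 0.3049, 0.0421]
ee_rot: [-3.141, -0.001, 0.234]
force: [-0.7, -0.2, -0.2]
width: 0.0382
gripper_force: 0.0
```

Call:
servo_tool:
  moves:
    - {"dx": 0,"dy": 0,"dz": 0,"roll": 0,"jaw": 0.05}
    - {"dx": 0,"dy": 0,"dz": 0,"roll": 0,"jaw": 0.05}
    - {"dx": 0,"dy": 0,"dz": 0,"roll": 0,"jaw": 0.05}
    - {"dx": 0,"dy": 0,"dz": 0,"roll": 0,"jaw": 0.05}
    - {"dx": 0,"dy": 0,"dz": 0,"roll": 0,"jaw": 0.05}
    - {"dx": 0,"dy": 0,"dz": 0,"roll": 0,"jaw": 0.05}
    - {"dx": 0,"dy": 0,"dz": 0,"roll": 0,"jaw": 0.05}
    - {"dx": 0,"dy": 0,"dz": 0,"roll": 0,"jaw": 0.05}
    - {"dx": 0,"dy": 0,"dz": 0,"roll": 0,"jaw": 0.05}
    - {"dx": 0,"dy": 0,"dz": 0,"roll": 0,"jaw": 0.05}

```text
t: 35.6
eef_pos: [0.4177, 0.3055, 0.042]
ee_rot: [-3.141, -0.001, 0.236]
force: [-1.0, -0.5, 6.8]
width: 0.0156
gripper_force: 40.0
```

```bash
python3 - <<'E'
from h import *
c=load('w7')[2];print(onz(c,[(278,66),(367,72),(354,226),(274,222)],.003)[:,:2].round(4))
p,d,c2=load('w1');q=load('t2')[2]
print(onz(q,[(120.5,242),(152,237.5),(158,292),(127,299)],.003)[:,:2].round(4))
E
```

```text
[[0.4815 0.4001]
 [0.4968 0.3127]
 [0.3413 0.2847]
 [0.3252 0.3713]]
[[0.481  0.3927]
 [0.4926 0.3099]
 [0.3477 0.2892]
 [0.33   0.3693]]
```

Call:
servo_tool:
  moves:
    - {"dx": 0,"dy": 0,"dz": 0.02,"roll": 0,"jaw": 0.05}
    - {"dx": 0,"dy": 0,"dz": 0.04,"roll": 0,"jaw": 0.05}
    - {"dx": 0,"dy": 0,"dz": 0.04,"roll": 0,"jaw": 0.05}
    - {"dx": 0.0314,"dy": -0.0316,"dz": 0,"roll": -2,"jaw": 0.05}
    - {"dx": 0.0314,"dy": -0.0316,"dz": 0,"roll": -2,"jaw": 0.05}
    - {"dx": 0.0314,"dy": -0.0316,"dz": 0,"roll": -2,"jaw": 0.05}
    - {"dx": 0.0314,"dy": -0.0316,"dz": 0,"roll": -2,"jaw": 0.05}
    - {"dx": 0.0314,"dy": -0.0316,"dz": 0,"roll": -2,"jaw": 0.05}
    - {"dx": 0.0314,"dy": -0.0316,"dz": 0,"roll": -1.6,"jaw": 0.05}
    - {"dx": 0,"dy": 0,"dz": 0,"roll": 0,"jaw": 0.05}

```text
t: 36.85
eef_pos: [0.6069, 0.1132, 0.1402]
ee_rot: [3.141, 0.001, 0.029]
force: [-0.5, 1.2, -1.9]
width: 0.0157
gripper_force: 40.0
```

```bash
python3 - <<'E'
from h import *
from station import get_state
s=get_state();print(s['t'],s['eef_pos'],s['ee_rot'],s['width'])
p,d,c=snap('wrist','w8')
E
```

```text
36.85 [0.60692801 0.11323448 0.1402348 ] [3.14084747e+00 1.34855169e-03 2.90691386e-02] 0.01573760013868099
```

View pics/w8.png

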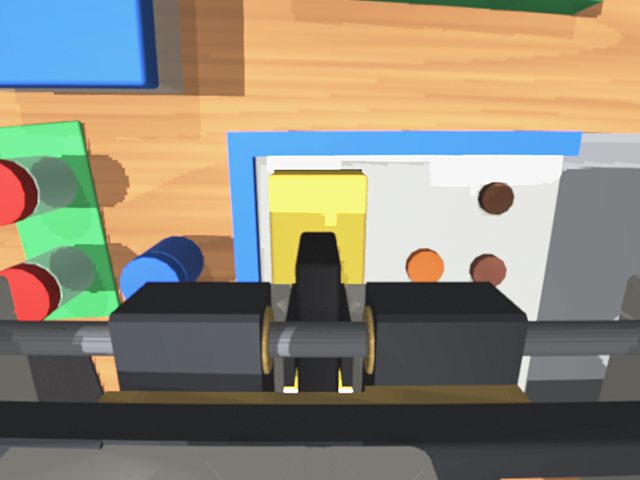

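The scraper is held square at (318,230), behind the chips. Lowering it onto the board.

Call:
servo_tool:
  moves:
    - {"dx": 0,"dy": 0.003,"dz": -0.03,"roll": 0,"jaw": 0.05}
    - {"dx": 0,"dy": 0,"dz": -0.02,"roll": 0,"jaw": 0.05}
    - {"dx": 0,"dy": 0,"dz": -0.008,"roll": 0,"jaw": 0.05}
    - {"dx": 0,"dy": 0,"dz": -0.003,"roll": 0,"jaw": 0.05}
    - {"dx": 0,"dy": 0,"dz": -0.001,"roll": 0,"jaw": 0.05}
    - {"dx": 0,"dy": 0,"dz": -0.001,"roll": 0,"jaw": 0.05}
    - {"dx": 0,"dy": 0,"dz": 0,"roll": 0,"jaw": 0.05}
    - {"dx": 0,"dy": 0,"dz": 0,"roll": 0,"jaw": 0.05}
    - {"dx": 0,"dy": 0,"dz": 0,"roll": 0,"jaw": 0.05}
    - {"dx": 0,"dy": 0,"dz": 0,"roll": 0,"jaw": 0.05}

```text
t: 38.15
eef_pos: [0.6063, 0.1188, 0.0791]
ee_rot: [-3.141, -0.001, 0.033]
force: [-1.6, 2.1, 5.9]
width: 0.0156
gripper_force: 40.0
```

Call:
servo_tool:
  moves:
    - {"dx": 0.0003,"dy": -0.008,"dz": 0,"roll": 0,"jaw": 0.05}
    - {"dx": 0.0005,"dy": -0.014,"dz": 0,"roll": 0,"jaw": 0.05}
    - {"dx": 0.0005,"dy": -0.014,"dz": 0,"roll": 0,"jaw": 0.05}
    - {"dx": 0.0005,"dy": -0.014,"dz": 0,"roll": 0,"jaw": 0.05}
    - {"dx": 0.0005,"dy": -0.014,"dz": 0,"roll": 0,"jaw": 0.05}
    - {"dx": 0.0005,"dy": -0.014,"dz": 0,"roll": 0,"jaw": 0.05}
    - {"dx": 0.0005,"dy": -0.014,"dz": 0,"roll": 0,"jaw": 0.05}
    - {"dx": 0.0005,"dy": -0.014,"dz": 0,"roll": 0,"jaw": 0.05}
    - {"dx": 0.0005,"dy": -0.014,"dz": 0,"roll": 0,"jaw": 0.05}
    - {"dx": 0.0005,"dy": -0.014,"dz": 0,"roll": 0,"jaw": 0.05}

```text
t: 39.4
eef_pos: [0.6116, -0.0157, 0.0792]
ee_rot: [-3.141, -0.002, 0.033]
force: [0.5, 3.9, 5.1]
width: 0.0159
gripper_force: 40.0
```

Call:
servo_tool:
  moves:
    - {"dx": 0.0005,"dy": -0.014,"dz": 0,"roll": 0,"jaw": 0.05}
    - {"dx": 0.0005,"dy": -0.014,"dz": 0,"roll": 0,"jaw": 0.05}
    - {"dx": 0.0003,"dy": -0.01,"dz": 0,"roll": 0,"jaw": 0.05}
    - {"dx": 0,"dy": 0,"dz": 0,"roll": 0,"jaw": 0.05}
    - {"dx": 0,"dy": 0,"dz": 0,"roll": 0,"jaw": 0.05}
    - {"dx": 0,"dy": 0,"dz": 0.02,"roll": 0,"jaw": 0.05}
    - {"dx": 0,"dy": 0,"dz": 0.04,"roll": 0,"jaw": 0.05}
    - {"dx": 0,"dy": 0,"dz": 0.04,"roll": 0,"jaw": 0.05}
    - {"dx": 0,"dy": 0,"dz": 0,"roll": 0,"jaw": 0.05}
    - {"dx": 0,"dy": 0,"dz": 0,"roll": 0,"jaw": 0.05}

```text
t: 40.65
eef_pos: [0.6109, -0.0539, 0.1772]
ee_rot: [-3.141, 0.002, 0.032]
force: [-0.8, 0.7, -2.1]
width: 0.0159
gripper_force: 40.0
```

```bash
python3 - <<'E'
from h import *
from station import get_state
s=get_state();print(s['t'],s['eef_pos'],s['ee_rot'],s['width'])
p,d,c=snap('wrist','w9');ps,_,_=snap('scene','s9')
cv2.imwrite('pics/v9.png',np.hstack([cv2.resize(p,(400,300)),cv2.resize(ps[220:400,230:470],(400,300))])[:,:,::-1])
E
```

```text
40.65 [ 0.61087724 -0.05390868  0.17722784] [-3.14140393e+00  1.92940330e-03  3.19509916e-02] 0.015904758612131163
```

View pics/v9.png

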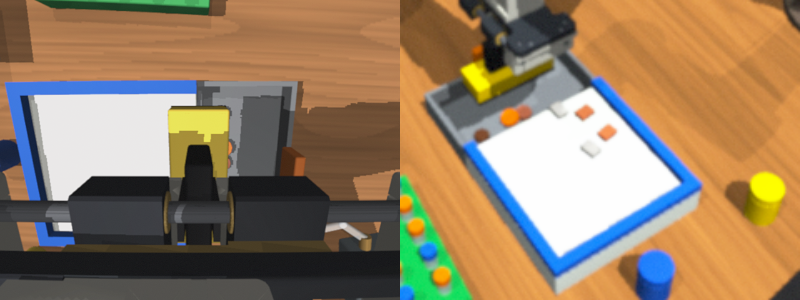

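The right half shows three chips in the tray at (482,135), (510,117) and (525,112). Four are still on the board at (560,108), (585,112), (607,131) and (590,148), all in the low-x half. Next is the second stroke.

Call:
servo_tool:
  moves:
    - {"dx": -0.015,"dy": 0.0345,"dz": 0,"roll": 0,"jaw": 0.05}
    - {"dx": -0.015,"dy": 0.0345,"dz": 0,"roll": 0,"jaw": 0.05}
    - {"dx": -0.015,"dy": 0.0345,"dz": 0,"roll": 0,"jaw": 0.05}
    - {"dx": -0.015,"dy": 0.0345,"dz": -0.017,"roll": 0,"jaw": 0.05}
    - {"dx": -0.015,"dy": 0.0345,"dz": -0.02,"roll": 0,"jaw": 0.05}
    - {"dx": 0,"dy": 0,"dz": -0.03,"roll": 0,"jaw": 0.05}
    - {"dx": 0,"dy": 0,"dz": -0.02,"roll": 0,"jaw": 0.05}
    - {"dx": 0,"dy": 0,"dz": -0.008,"roll": 0,"jaw": 0.05}
    - {"dx": 0,"dy": 0,"dz": -0.004,"roll": 0,"jaw": 0.05}
    - {"dx": 0,"dy": 0,"dz": -0.001,"roll": 0,"jaw": 0.05}

```text
t: 42.0
eef_pos: [0.5371, 0.1189, 0.0791]
ee_rot: [3.141, -0.0, 0.033]
force: [-5.5, 0.4, 9.4]
width: 0.0158
gripper_force: 40.0
```

Call:
servo_tool:
  moves:
    - {"dx": 0.0003,"dy": -0.008,"dz": 0,"roll": 0,"jaw": 0.05}
    - {"dx": 0.0005,"dy": -0.014,"dz": 0,"roll": 0,"jaw": 0.05}
    - {"dx": 0.0005,"dy": -0.014,"dz": 0,"roll": 0,"jaw": 0.05}
    - {"dx": 0.0005,"dy": -0.014,"dz": 0,"roll": 0,"jaw": 0.05}
    - {"dx": 0.0005,"dy": -0.014,"dz": 0,"roll": 0,"jaw": 0.05}
    - {"dx": 0.0005,"dy": -0.014,"dz": 0,"roll": 0,"jaw": 0.05}
    - {"dx": 0.0005,"dy": -0.014,"dz": 0,"roll": 0,"jaw": 0.05}
    - {"dx": 0.0005,"dy": -0.014,"dz": 0,"roll": 0,"jaw": 0.05}
    - {"dx": 0.0005,"dy": -0.014,"dz": 0,"roll": 0,"jaw": 0.05}
    - {"dx": 0.0005,"dy": -0.014,"dz": 0,"roll": 0,"jaw": 0.05}

```text
t: 43.25
eef_pos: [0.5426, -0.0156, 0.0791]
ee_rot: [-3.141, -0.002, 0.032]
force: [-0.3, 5.7, 7.5]
width: 0.0157
gripper_force: 40.0
```

Call:
servo_tool:
  moves:
    - {"dx": 0.0005,"dy": -0.014,"dz": 0,"roll": 0,"jaw": 0.05}
    - {"dx": 0.0005,"dy": -0.014,"dz": 0,"roll": 0,"jaw": 0.05}
    - {"dx": 0.0003,"dy": -0.01,"dz": 0,"roll": 0,"jaw": 0.05}
    - {"dx": 0,"dy": 0,"dz": 0,"roll": 0,"jaw": 0.05}
    - {"dx": 0,"dy": 0,"dz": 0,"roll": 0,"jaw": 0.05}
    - {"dx": 0,"dy": 0,"dz": 0.02,"roll": 0,"jaw": 0.05}
    - {"dx": 0,"dy": 0.03,"dz": 0.04,"roll": 0,"jaw": 0.05}
    - {"dx": 0,"dy": 0.05,"dz": 0.04,"roll": 0,"jaw": 0.05}
    - {"dx": 0,"dy": 0.05,"dz": 0.02,"roll": 0,"jaw": 0.05}
    - {"dx": 0,"dy": 0.03,"dz": 0,"roll": 0,"jaw": 0.05}

```text
t: 44.5
eef_pos: [0.5432, 0.1068, 0.1988]
ee_rot: [-3.141, -0.002, 0.033]
force: [0.2, -0.8, -2.2]
width: 0.0159
gripper_force: 40.0
```

```bash
python3 - <<'E'
from h import *
from station import get_state
s=get_state();print(s['t'],s['eef_pos'],s['ee_rot'],s['width'])
p,d,c=snap('wrist','w10');ps,ds,cs=snap('scene','s10');pt,_,_=snap('top','t10')
cv2.imwrite('pics/v10.png',np.hstack([cv2.resize(pt[150:255,200:370],(400,300)),cv2.resize(ps[220:400,230:470],(400,300))])[:,:,::-1])
E
```

```text
44.5 [0.54323871 0.10678843 0.19876382] [-3.14092848e+00 -1.69427374e-03  3.32013958e-02] 0.015933850200041007
```

View pics/v10.png

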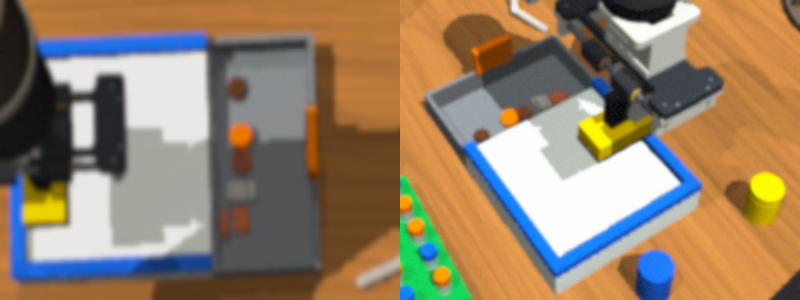

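```bash
python3 - <<'E'
from h import *
p,d,c=load('w10')
pl=onz(c,[(639,60),(639,250)],.004);print(pl)
P=cloud(d,c)
for nm in('w10','s10','t10'):
    p,d,c=load(nm);P=cloud(d,c)
    g=((P[...,2]>.0085)&(P[...,2]<.05)&(P[...,1]<-.062)&(P[...,1]>-.155)&(P[...,0]>.482)&(P[...,0]<.672)).astype(np.uint8)
    if nm=='w10':g[278:]=0
    for q in blobs(g,6):
        X=P[q[3]>0];print(nm,q[:2],np.median(X,0).round(3),'zmax',np.percentile(X[:,2],95).round(3))
p=load('w10')[0];cv2.imwrite('pics/c10.png',cv2.resize(p[60:280,440:640],(600,600))[:,:,::-1]);
E
```

```text
[[ 0.68833736 -0.16673539  0.004     ]
 [ 0.51792109 -0.20972361  0.004     ]]
w10 (1477, [523.6, 234.0]) [ 0.537 -0.083  0.019] zmax 0.024
w10 (1336, [536.2, 174.2]) [ 0.59  -0.086  0.015] zmax 0.022
w10 (586, [541.0, 107.2]) [ 0.645 -0.081  0.014] zmax 0.015
s10 (173, [319.4, 280.3]) [ 0.542 -0.082  0.016] zmax 0.023
s10 (146, [299.1, 289.3]) [ 0.595 -0.084  0.014] zmax 0.02
s10 (57, [278.9, 301.2]) [ 0.648 -0.08   0.012] zmax 0.015
t10 (127, [301.5, 200.6]) [ 0.59  -0.087  0.015] zmax 0.022
t10 (86, [301.3, 217.0]) [ 0.543 -0.087  0.019] zmax 0.026
t10 (48, [301.8, 227.2]) [ 0.515 -0.09   0.013] zmax 0.018
t10 (43, [299.7, 179.9]) [ 0.644 -0.084  0.013] zmax 0.017
t10 (39, [294.7, 228.1]) [ 0.514 -0.071  0.018] zmax 0.024
```

View pics/c10.png

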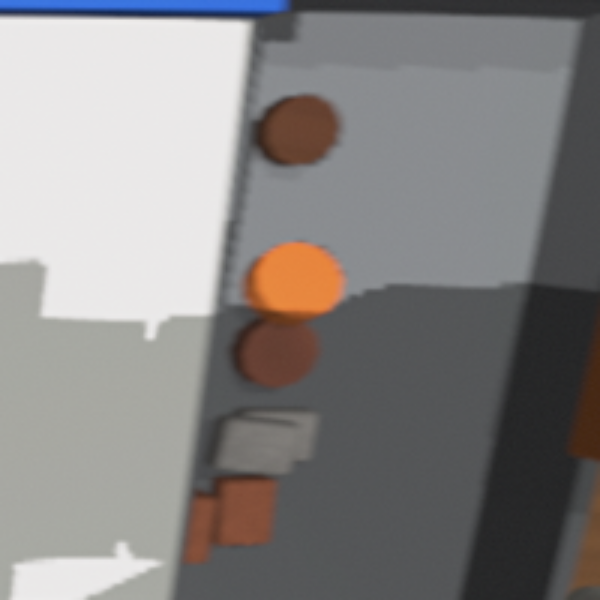

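All seven chips lie in the tray: three round (one orange, two brown), two grey stacked at (265,440), and two red at (245,510) and (200,530). All are below 26 mm. Returning the scraper to the mat.

Call:
servo_tool:
  moves:
    - {"dx": -0.022,"dy": 0.0392,"dz": -0.01,"roll": 1.4,"jaw": 0.05}
    - {"dx": -0.022,"dy": 0.0392,"dz": -0.01,"roll": 1.4,"jaw": 0.05}
    - {"dx": -0.022,"dy": 0.0392,"dz": -0.01,"roll": 1.4,"jaw": 0.05}
    - {"dx": -0.022,"dy": 0.0392,"dz": -0.01,"roll": 1.4,"jaw": 0.05}
    - {"dx": -0.022,"dy": 0.0392,"dz": -0.01,"roll": 1.4,"jaw": 0.05}
    - {"dx": -0.022,"dy": 0.0392,"dz": -0.01,"roll": 1.5,"jaw": 0.05}
    - {"dx": 0,"dy": 0,"dz": -0.03,"roll": 0,"jaw": 0.05}
    - {"dx": 0,"dy": 0,"dz": -0.03,"roll": 0,"jaw": 0.05}
    - {"dx": 0,"dy": 0,"dz": -0.025,"roll": 0,"jaw": 0.05}
    - {"dx": 0,"dy": 0,"dz": 0,"roll": 0,"jaw": 0.05}

```text
t: 45.9
eef_pos: [0.4105, 0.338, 0.0502]
ee_rot: [3.137, 0.004, 0.18]
force: [0.6, 0.2, -1.5]
width: 0.0159
gripper_force: 40.0
```

Call:
servo_tool:
  moves:
    - {"dx": 0,"dy": 0.002,"dz": -0.004,"roll": 0,"jaw": 0.05}
    - {"dx": 0,"dy": 0,"dz": -0.003,"roll": 0,"jaw": 0.05}
    - {"dx": 0,"dy": 0,"dz": -0.002,"roll": 0,"jaw": 0.05}
    - {"dx": 0,"dy": 0,"dz": 0,"roll": 0,"jaw": 0.05}
    - {"dx": 0,"dy": 0,"dz": 0,"roll": 0,"jaw": 0.05}
    - {"dx": 0,"dy": 0,"dz": 0,"roll": 0,"jaw": 0.05}
    - {"dx": 0,"dy": 0,"dz": 0,"roll": 0,"jaw": 0.05}
    - {"dx": 0,"dy": 0,"dz": 0,"roll": 0,"jaw": 0.4}
    - {"dx": 0,"dy": 0,"dz": 0,"roll": 0,"jaw": 0.4}
    - {"dx": 0,"dy": 0,"dz": 0,"roll": 0,"jaw": 0.4}

```text
t: 47.15
eef_pos: [0.4112, 0.3432, 0.0435]
ee_rot: [-3.141, -0.0, 0.181]
force: [-0.4, 0.1, -0.1]
width: 0.0346
gripper_force: 0.0
```

Call:
servo_tool:
  moves:
    - {"dx": 0,"dy": 0,"dz": 0,"roll": 0,"jaw": 0.4}
    - {"dx": 0,"dy": 0,"dz": 0,"roll": 0,"jaw": 0.4}
    - {"dx": 0,"dy": 0,"dz": 0.02,"roll": 0,"jaw": 0.4}
    - {"dx": 0,"dy": 0,"dz": 0.04,"roll": 0,"jaw": 0.4}
    - {"dx": 0,"dy": 0,"dz": 0.05,"roll": 0,"jaw": 0.4}
    - {"dx": -0.02,"dy": 0,"dz": 0.05,"roll": 0,"jaw": 0.4}
    - {"dx": -0.02,"dy": 0,"dz": 0.05,"roll": 0,"jaw": 0.4}
    - {"dx": -0.01,"dy": 0,"dz": 0.02,"roll": 0,"jaw": 0.4}
    - {"dx": 0,"dy": 0,"dz": 0,"roll": 0,"jaw": 0.4}
    - {"dx": 0,"dy": 0,"dz": 0,"roll": 0,"jaw": 0.4}

```text
t: 48.4
eef_pos: [0.3608, 0.3427, 0.2725]
ee_rot: [3.141, 0.001, 0.181]
force: [0.8, 0.4, -0.6]
width: 0.035
gripper_force: 0.0
```

```bash
python3 - <<'E'
from h import *
from station import get_state
s=get_state();print(s['t'],s['eef_pos'],s['width'])
p,d,c=snap('wrist','w11');P=cloud(d,c);P[278:]=np.nan
for z0,z1,z in((.07,.085,.077),(.026,.037,.031)):
    g=((P[...,2]>z0)&(P[...,2]<z1)&(abs(P[...,1]-.34)<.1)&(abs(P[...,0]-.41)<.09)).astype(np.uint8)
    q=blobs(g,100)[0];print('scr',q[:2],rect(q[3],c,z),np.median(P[q[3]>0],0))
pt,dt,ct=snap('top','t11');ps,_,_=snap('scene','s11');Pt=cloud(dt,ct);r=pt.astype(int)
m=((r[...,0]-r[...,2]>110)&(Pt[...,2]>.05)&(Pt[...,2]<.095)).astype(np.uint8);m[:,:325]=0;m[:,375:]=0;q=blobs(m)[0];print('tab',q[1],rect(q[3],ct,.086))
m=((r[...,0]>2*r[...,1])&(r[...,0]>2*r[...,2])).astype(np.uint8);m[:,:130]=0;m[:,200:]=0
for q in blobs(m,60)[:3]:print('jar',q[:2],np.median(Pt[q[3]>0],0))
cv2.imwrite('pics/v11.png',np.hstack([cv2.resize(pt[100:310,110:450],(486,300)),cv2.resize(p,(314,300))])[:,:,::-1])
E
```

```text
48.4 [0.36084522 0.34267269 0.27248331] 0.0349924635667776
scr (1176, [327.4, 157.7]) [411.5 342.5  58.5  15.5  10.4] [0.4125461  0.34286866 0.07777561]
scr (3522, [325.7, 152.2]) [410.9 342.6 108.9  43.9  10.3] [0.41653346 0.34594747 0.03180069]
tab [331.9, 198.7] [ 5.778e+02 -1.686e+02  5.990e+01  1.020e+01 -4.000e-01]
jar (197, [146.3, 205.9]) [0.5668006  0.31097998 0.06011202]
jar (188, [145.8, 179.1]) [0.63693025 0.31447579 0.06008054]
```

View pics/v11.png

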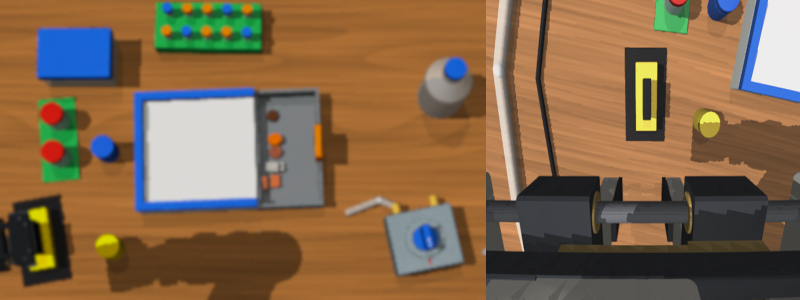

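Everything looks in place. One quick numeric check of the lip from w10 before handing in.

```bash
python3 - <<'E'
from h import *
p,d,c=load('w10');P=cloud(d,c)
a=[]
for v in range(80,270,15):
    z=P[v,:,2];y=P[v,:,1];l=np.where((abs(z-.031)<.004)&(y<-.05)&(y>-.063))[0];e=np.where((z>.036)&(z<.046)&(y>-.07)&(y<-.03))[0]
    if len(l)>1 and len(e):a.append([*onz(c,[(l.max()+.5,v)],.03)[0,:2],*onz(c,[(e.max()+.5,v)],.04)[0,:2]])
a=np.array(a);print(a.round(4)[::3])
print(np.degrees(np.arctan(np.polyfit(a[:,0],a[:,1],1)[0])),np.degrees(np.arctan(np.polyfit(a[:,2],a[:,3],1)[0])))
for n in('t2','t11'):
    p,d,c=load(n);P=cloud(d,c);m=((P[...,2]>.03)&(P[...,2]<.046)&(P[...,1]<-.06)&(P[...,0]>.45)).astype(np.uint8);m[:150]=0;m[255:]=0;m[:,285:375]*=1;m[:,375:]=0;q=blobs(m,40)[0];print(n,rect(q[3],c,.04))
E
```

```text
[[ 0.6633 -0.0561  0.6618 -0.0495]
 [ 0.6166 -0.058   0.6165 -0.0505]
 [ 0.5792 -0.06    0.5802 -0.0523]
 [ 0.5396 -0.0612  0.5418 -0.0535]]
2.1554485715939813 1.9297378460972128
t2 [ 683.6 -187.2   56.2   22.8   68. ]
t11 [ 506.3 -118.2  115.5   82.3  -88. ]
```

```bash
python3 -c "
from station import *
print(job_done())"
```

```text
the job is handed in; nothing more can be done
None
```

I handed the job in at about 48 s, but no verdict came back. My last camera checks show the knob at its stop, both red jars on the pad, the tray flush and square, all seven chips in it, and the scraper upright on its mat.

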